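# Fold the countertop cupboard open and put the canister away

### The job

Open the small countertop cupboard by pushing its bifold door in at the push bar on its fold hinge until both panels are stacked against the side of the cupboard and stay there by themselves. Then stand the tall round steel canister upright on the counter inside the cupboard, wholly behind its front edge, and let go. Don't ram the cupboard or its door, and leave the other things on the counter where they are.

Things in the scene. Friction and masses are not known exactly. Their poses are not given: they have to be found in the camera images.
- cupboard: Floorless cupboard fixed on the counter, cream sides, clear acrylic roof and back; 302 mm wide (y), 270 deep (x), 311 high. Origin: on the counter, middle of its front edge; +x points into it, +y to its left as the robot sees it. Sides 15 thick; inside clear from y -136 to 136. A stack of bowls is fixed inside at the back left (x over 165, y 29 to 121).
- header (a point): Middle of the lower front edge of the header rail, 290 mm above the counter, over the cupboard's origin. The header closes the top of the opening over its whole width, x 0 to 28; behind it the clear height is 305 up to the roof. Tall tools must go in under it at a tilt.
- door (a joint): Angle q of the first panel, rad: 0 = shut, both panels flat in the opening, growing as the fold goes in, stop at 1.40 (stacked at the right, y -80 to 136 left free). It starts shut. Over-centre spring: the fold resists with up to 4 N and springs back if let go short of about 0.65; past about 0.75 it swings to the stop by itself once nothing is between the panels, and stays.
- pivot (a point): Hinge of the first panel on the cupboard, at x 14, y -132 mm in the cupboard's frame, 145 above the counter. Two equal panels, each 130 wide, 10 thick, from 8 to 282 above the counter, close the opening: the first from here to the fold, the second from the fold to leaf_end.
- fold (a point): Fold hinge joining the panels, mid-thickness, 145 mm above the counter: x = 14 + 130 sin q, y = -132 + 130 cos q in the cupboard's frame. Its line is vertical; towards the robot it is a V trough, symmetric about the line through the fold along the cupboard's x. The trough narrows as the door folds: from about q = 1.0 on the gripper's body would wedge between the panels.
- leaf_end (a point): Free end of the second panel, 145 mm above the counter; it runs along the track under the header at x = 14, y = -132 + 260 cos q mm in the cupboard's frame.
- canister: The tall round steel canister with a dark lid, 62 diameter, 115 high, upright, about 0.25 to 0.5 kg. Origin: centre of its underside, z up.
- squat: A lower canister of the same make, 62 diameter, 70 high. Not to be moved. Origin: centre of its underside.
- tin: A square steel tin with a dark lid, 60 x 60, 115 high. Not to be moved. Origin: centre of its underside.
- mug: White mug, 80 diameter, 85 high, standing on the counter. Not to be moved. Origin: centre of its underside.
- plate: Blue plate, 150 diameter, 18 high. Not to be moved. Origin: centre of its underside.
- bowl: Steel bowl, 120 diameter, 60 high. Not to be moved. Origin: centre of its underside.
- oil: Amber oil bottle, 60 diameter, 190 high. Not to be moved. Origin: centre of its underside.
- bar (a point): Front of the push bar, 60 mm above the counter: an upright steel bar, 12 diameter, from 30 to 250 above the counter, carried by the fold hinge and standing out towards the robot; its front is always 38 before the fold, straight along the cupboard's -x. Push on it in the direction of the fold's arc.
Mind the look-alikes: they are no part of the job. What is shaped like the canister but pink or red is not meant.

How it is judged (in metres and radians):
On the way, in this order (a step that is already met when the one before it is completed fails the run):
1. the door is folded against its stop and stays there with the robot clear of the cupboard (value of joint door above 1.3 rad and contact force between each of the arm, the fingers and cupboard below 0.5 N), for 0.3 s.
2. the canister stands inside, behind the front edge (x of canister in the frame of cupboard above 0.031 m and height (world z) of canister below 0.01 m and y of canister in the frame of cupboard between -0.12 and 0.12 m), for 0.2 s.
At the end, for the whole second after the job is handed in: Door beyond 1.3 rad; canister released, at rest and upright (0.08 rad) on the counter (underside below 6 mm) inside the cupboard: axis 31 to 230 mm behind the front edge and within 120 mm of the middle line (value of joint door above 1.3 rad and x of canister in the frame of cupboard between 0.031 and 0.23 m and y of canister in the frame of cupboard between -0.12 and 0.12 m and height (world z) of canister below 0.006 m and angle between canister's own z axis and vertical below 0.08 rad and linear speed of canister below 0.02 m/s and contact force between the fingers and canister below 0.1 N); the robot touches nothing.
It fails at once if the cupboard or its door is rammed with more than 45 N (contact force between anything else and cupboard above 45 N).
It fails at once if another thing on the counter is shifted by more than 30 mm (distance of any of squat, tin, mug, plate, bowl, oil from where it was at the start of the episode above 0.03 m).
It fails at once if the canister is knocked over (angle between canister's own z axis and vertical above 0.6 rad).
It also fails if it takes over 72 s, if anything falls off the work surface, if the arm or the gripper's body presses on something with over 40 N, if the wrist force passes 120 N, or if a joint passes its speed limit or range.

### The arm

A 6-joint arm with a two-finger parallel gripper is mounted at the origin on the work surface. World frame = base frame: x ahead of the robot, y to its left, z up, the work surface at z = 0. Lengths are in mm, angles in rad, forces in N, time in s.
With the tool pointing down it reaches from about 300 to 775 mm from the base axis. Payload 14.6 kg.
Tool frame: the origin (TCP) lies midway between the tips of the shut fingers; the grasp point (between the pads) lies 19 mm behind it; z points along the fingers, y is the line along which they close (so a half turn about z gives the same grasp; the last joint's range is limited). The gripper opens to 94 mm and grips with 3 to 60 N. Pads are 16 mm wide; open, the fingers measure 119 mm over their backs; the gripper's body (75 mm by 177 mm) begins 78 mm behind the grasp point.
Start: joints at [1.24, 0.3, 1.521, -0, 1.321, -0.067], TCP at [143.411, 530.964, 176.446] pointing down, gripper open.
Joint ranges: [-3.03, 3.03], [-0.79, 2.21], [0.23, 2.52], [-1.04, 4.18], [0, 3.07], [-2.55, 2.55]. Speed limits (rad/s): [2.22, 2.22, 2.57, 3.14, 3.14, 3.14].

### API

Orientations are given as [roll, pitch, yaw] about the fixed x, y, z axes, in that order (R = Rz(yaw) Ry(pitch) Rx(roll)).
In Python, from cell import manip, camera gives the robot as it stands.
- The arm moves only by the tool move_arm, never from a script. Its arguments are lists of equal length, an entry for each row: "dp": the shift along the world's x, y, z in mm, a list of three; "rotation": the turn, a rotation vector about the world's x, y, z in rad, a list of three; "hand": the opening, from 0 (shut) to 1 (fully open). A call has 1 to 10 rows; each row shifts and turns the commanded pose from where the row before left it; what a row does not reach is not made up. A row lasts 1/8 s, in which the tool goes at most 62.5 mm and 10.7 degrees, less where a joint would pass 70% of its speed; a pose out of reach is approached as far as the arm can. A call with a gripper value outside its range is refused whole. The fingers move at their own pace and stop on an object; "newtons" is the grip in N (left out, the last holds). Time passes only in rows, so rows that do not move let the fingers close. It gives the time, the measured TCP pose, the force, the opening and the grip force at its end, in the units of the state.
- manip.read_state(): the state, without advancing time (a new reading comes with each control period).
- camera(name): name is "scene" or "side" or "wrist"; returns a dict with "image" (480x640x3 uint8, red, green, blue), "fx", "fy", "cx", "cy" (pixels), "k1" (the pictures are not rectified: a ray, as slopes to the right and down, at radius r is drawn at 1 + k1 r^2 times it, then the intrinsics apply), "R" (3x3) and "t" (3): a world point X has camera coordinates R X + t; the wrist camera has in their place "mount" (4x4, takes a point from camera to tool coordinates, whose origin is the TCP and whose axes are the flange's). Camera axes: x right, y down, z forward; pixel columns grow to the right and rows downward; lengths in mm; the calibration is good to about 2 mm. A picture is of the moment at which its call begins: read the wrist's pose just before it. There is no depth.
- manip.sign_off(): hands the job in; it is judged then, once.
The state is a dict: "clock": time; "joints": joint angles; "qd": joint speeds; "effort": joint torques, N m; "eef_pos": TCP position; "eef_rot": TCP orientation; "wrist_force": force on the tool from outside, world axes, zero at the start; "moment": the same for the moment, N m; "finger_gap": finger opening in mm; "finger_force": force on a finger pad.
Only numpy, scipy, OpenCV 4.12 (cv2) and the standard library are available. Lean on these libraries where they do the work, as an engineer would, in place of code of your own. Each camera call takes 0.05 s, during which the arm holds its last target. There are 200 camera calls.

## Working session

There is one attempt and no reset: what is moved stays moved. The work goes in short steps, Python scripts to look and compute and a tool call to move; the robot and the scene stay as the last step left them, time stands still between calls to the robot, and variables do not carry over. Pictures are saved under pics/ and viewed, at most 10 in all, crops included, and the job is handed in when it is done.

Besides the shell and the picture viewer there is one more tool, called as name(argument=value, ...), one argument or row to a line, values as JSON. move_arm: Moves the arm, as the interface text tells. Its arguments: {"type":"object","properties":{"dp":{"type":"array","items":{"type":"array","items":{"type":"number"}}},"rotation":{"type":"array","items":{"type":"array","items":{"type":"number"}}},"hand":{"type":"array","items":{"type":"number"}},"newtons":{"type":"number"}},"required":["dp","rotation","hand"]}

```bash
mkdir -p pics; ls; python3 - <<'E'
from cell import manip,camera
import cv2,pickle
print(manip.read_state())
for n in ("scene","side"):
    c=camera(n); cv2.imwrite(f"pics/{n}0.png",c["image"][:,:,::-1]); pickle.dump(c,open(f"{n}0.pkl","wb"))
    print({k:v for k,v in c.items() if k!="image"})
E
```

```text
pics
{'clock': 0.0, 'joints': array([ 1.24041267e+00,  3.00503339e-01,  1.52159042e+00,  6.11550569e-06,
        1.32067213e+00, -6.65978194e-02]), 'qd': array([-0.00048154, -0.00145863,  0.00126629,  0.00084206,  0.00155994,
        0.00026228]), 'effort': array([ 2.01685027e-03, -5.31807876e+01, -3.52742279e+01,  7.09387986e-02,
        2.43975897e-02, -8.23350570e-05]), 'eef_pos': array([143.30990334, 530.69674599, 175.86471012]), 'eef_rot': array([-3.14042242e+00, -8.39873246e-05,  2.87780525e+00]), 'wrist_force': array([-0.75031392,  0.23368035, -0.14796107]), 'moment': array([ 0.0272626 ,  0.03015967, -0.00028995]), 'finger_force': 0.0, 'finger_gap': 93.8043616572017}
{'fx': 539.9243530203878, 'fy': 539.9243530203878, 'cx': 314.1038509504196, 'cy': 243.63713985554682, 'k1': -0.014758880805917793, 'R': array([[ 7.66389001e-01, -6.42376278e-01,  7.84903997e-04],
       [-5.38743214e-01, -6.43413773e-01, -5.43851511e-01],
       [ 3.49862327e-01,  4.16378954e-01, -8.39181100e-01]]), 't': array([-345.0559394 ,  351.23896006, 1582.76269846])}
{'fx': 524.4023475740591, 'fy': 524.4023475740591, 'cx': 327.1531817621514, 'cy': 244.9325999798545, 'k1': -0.04860501691620073, 'R': array([[ 0.87790187, -0.47878092, -0.0075594 ],
       [-0.33429492, -0.60151392, -0.72555352],
       [ 0.3428341 ,  0.63949186, -0.68812422]]), 't': array([-401.43948927,  280.54536889, 1330.84318758])}
```

View pics/scene0.png

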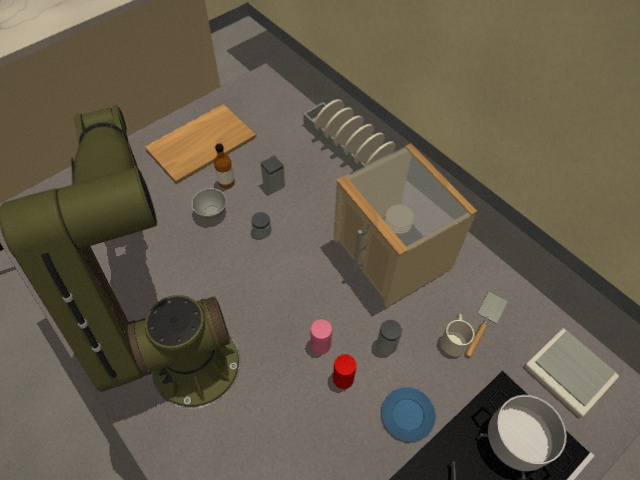

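View pics/side0.png

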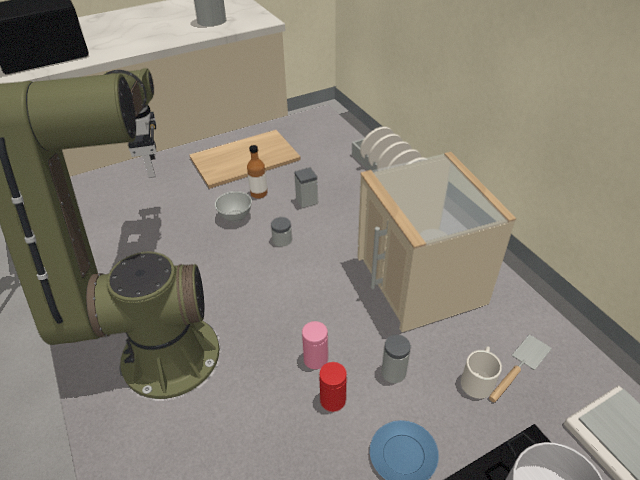

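The canister is the grey one at scene (388,338) / side (396,358). The red, pink, squat and tin look-alikes are elsewhere. I'll enlarge the cupboard and canister in both views.

```bash
python3 - <<'E'
import pickle,cv2,numpy as np
a=pickle.load(open("scene0.pkl","rb"))["image"];b=pickle.load(open("side0.pkl","rb"))["image"]
A=cv2.resize(a[140:364,326:476],None,fx=2.66,fy=2.66,interpolation=cv2.INTER_CUBIC)
B=cv2.resize(b[150:390,355:520],None,fx=2.4,fy=2.4,interpolation=cv2.INTER_CUBIC)
def grid(I,x0,y0,s):
    for v in range((x0//20+1)*20,x0+int(I.shape[1]/s),20): cv2.line(I,(int((v-x0)*s),0),(int((v-x0)*s),6),(255,0,0),1);cv2.putText(I,str(v),(int((v-x0)*s)-8,16),0,.32,(255,0,0),1)
    for v in range((y0//20+1)*20,y0+int(I.shape[0]/s),20): cv2.line(I,(0,int((v-y0)*s)),(6,int((v-y0)*s)),(255,0,0),1);cv2.putText(I,str(v),(8,int((v-y0)*s)+3),0,.32,(255,0,0),1)
grid(A,326,140,2.66);grid(B,355,150,2.4)
h=max(A.shape[0],B.shape[0]);C=np.zeros((h,A.shape[1]+B.shape[1],3),np.uint8);C[:A.shape[0],:A.shape[1]]=A;C[:B.shape[0],A.shape[1]:]=B
print(C.shape,A.shape,B.shape);cv2.imwrite("pics/crop0.png",C[:,:,::-1])
E
```

```text
(596, 795, 3) (596, 399, 3) (576, 396, 3)
```

View pics/crop0.png

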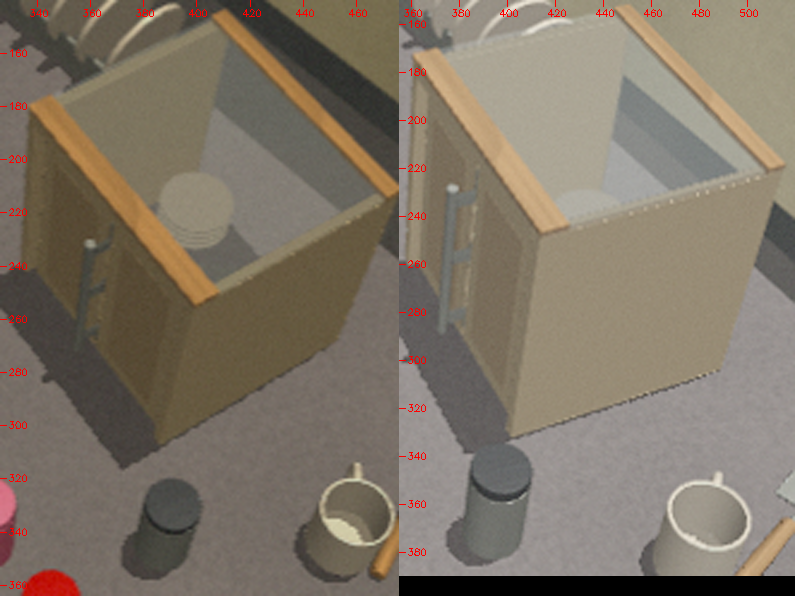

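```bash
cat > h.py <<'E'
import pickle,cv2,numpy as np
from scipy.optimize import least_squares
from scipy.spatial.transform import Rotation as Ro
C={n:pickle.load(open(n+"0.pkl","rb")) for n in("scene","side")}
def K(c): return np.array([[c["fx"],0,c["cx"]],[0,c["fy"],c["cy"]],[0,0,1]])
def proj(c,X):
    return cv2.projectPoints(np.asarray(X,float).reshape(-1,3),cv2.Rodrigues(c["R"])[0],c["t"],K(c),np.array([c["k1"],0,0,0]))[0][:,0]
def tri(ca,pa,cb,pb):
    r=least_squares(lambda X:np.r_[proj(ca,X)[0]-pa,proj(cb,X)[0]-pb],[500,-50,50]); return r.x,np.abs(r.fun).max()
def plane(c,p,z):
    d=cv2.undistortPoints(np.array([[p]],float),K(c),np.array([c["k1"],0,0,0]))[0,0]
    o=-c["R"].T@c["t"]; v=c["R"].T@np.r_[d,1]; return o+v*(z-o[2])/v[2]
E
python3 - <<'E'
from h import *
s,d=C["scene"],C["side"]
P={"FRB":((385.8,306.5),(401.7,332.1)),"FRT":((400.4,254.3),(415,247.5)),"FLT":((337.3,180.2),(360.8,172.9)),"BRB":((451.9,269.7),(488.3,304.6)),"BRT":((475.2,212.9),(515,219.6)),"BLT":((406.8,145.6),(445.8,153.3)),
"barT":((359.8,231),(377.5,227.9)),"barB":((356.1,270.8),(373.7,287.9)),"lid":((390.8,328.7),(397.7,345.8))}
for k,(a,b) in P.items(): print(k,*[np.round(q,1) for q in tri(s,a,d,b)])
L={"FRB":(0,-151,0),"FRT":(0,-151,311),"FLT":(0,151,311),"BRB":(270,-151,0),"BRT":(270,-151,311),"BLT":(270,151,311)}
def res(p):
    R=Ro.from_euler("z",p[2]).as_matrix(); r=[]
    for k,l in L.items():
        X=R@np.array(l)+[p[0],p[1],0]; r+=[*(proj(s,X)[0]-P[k][0]),*(proj(d,X)[0]-P[k][1])]
    return np.array(r)
r=least_squares(res,[600,100,0],loss="soft_l1");print(r.x,np.round(res(r.x).reshape(-1,4),1))
# others (base centre, ground)
for n,z,a,b in [("mug",85,(459,332),(482,365)),("pinktop",115,(321,328),(315,331)),("redtop",115,(345,363),(333,374)),("plate",18,(408,412),(404,451)),("squattop",70,(261,218),(281,225))]:
    print(n,plane(s,a,z).round(),plane(d,b,z).round())
E
```

```text
FRB [ 559.3 -222.2   -5.5] 0.5
FRT [ 559.  -225.8  308.2] 0.3
FLT [595.1  67.2 314.2] 0.4
BRB [ 809.7 -270.1   11.1] 1.0
BRT [ 814.9 -265.8  312.5] 1.4
BLT [846.8  34.6 312.5] 0.5
barT [559.4 -75.  248.6] 0.6
barB [557.8 -81.9  33.2] 0.5
lid [ 475.8 -311.4   98.9] 0.4
[573.61383385 -78.09930272 -37.83160585] [[ 0.7  1.2 -0.9  1.3]
 [-0.5  0.9 -1.5  0.5]
 [-1.  -0.2 -1.8  0.5]
 [ 1.2 -2.1 -0.1 -0.3]
 [ 2.1 -1.9 -0.  -0.6]
 [ 3.5 -2.4  3.3 -1. ]]
mug [ 623. -441.   85.] [ 623. -443.   85.]
pinktop [ 319. -187.  115.] [ 322. -190.  115.]
redtop [ 302. -307.  115.] [ 302. -314.  115.]
plate [ 369. -501.   18.] [ 372. -503.   18.]
squattop [435. 254.  70.] [431. 243.  70.]
```

move_arm(
  dp=[
    [0, 0, 50],
    [10, -40, 40],
    [25, -55, 20],
    [28, -55, 0],
    [30, -53, 0],
    [30, -53, 0],
    [30, -53, 0],
    [30, -53, 0],
    [30, -53, 0],
    [30, -53, 0],
  ],
  rotation=[
    [0, 0, 0],
    [0, 0, -0.1],
    [0, 0, -0.14],
    [0, 0, -0.14],
    [0, 0, -0.14],
    [0, 0, -0.14],
    [0, 0, -0.14],
    [0, 0, -0.14],
    [0, 0, -0.14],
    [0, 0, -0.14],
  ],
  hand=[1, 1, 1, 1, 1, 1, 1, 1, 1, 1],
)

```text
clock: 1.35
eef_pos: [386.5, 62.0, 286.1]
eef_rot: [3.141, -0.0, 1.653]
wrist_force: [1.5, 1.7, 0.2]
finger_gap: 94.0
finger_force: 0.0
```

```bash
cat > st.py <<'E'
from cell import manip
import numpy as np,json
np.set_printoptions(precision=3,suppress=True)
s=manip.read_state()
print(*[f"{k}:{s[k]}" for k in("clock","joints","eef_pos","eef_rot","wrist_force","finger_gap")])
open("log.jsonl","a").write(json.dumps({k:np.asarray(s[k]).tolist() for k in("joints","eef_pos","eef_rot")})+"\n")
E
python3 st.py
```

```text
clock:1.35 joints:[ 0.065 -0.133  1.737  0.     1.537 -0.017] eef_pos:[386.458  61.957 286.149] eef_rot:[ 3.141 -0.     1.653] wrist_force:[1.524 1.672 0.168] finger_gap:93.95343160749815
```

move_arm(
  dp=[
    [30, -35, 20],
    [30, -25, 20],
    [0, 0, 0],
    [0, 0, 0],
    [0, 0, 0],
  ],
  rotation=[
    [0, 0, 0],
    [0, 0, 0],
    [0.15, 0, 0],
    [0.15, 0, 0],
    [0, 0, 0],
  ],
  hand=[0.1, 0.1, 0.1, 0.1, 0.1],
)

```text
clock: 1.98
eef_pos: [445.9, 2.5, 325.2]
eef_rot: [3.117, -0.3, 1.658]
wrist_force: [0.6, 0.9, -0.5]
finger_gap: 47.8
finger_force: 0.0
```

```bash
python3 st.py
```

```text
clock:1.975 joints:[-0.272  0.011  1.544  0.291  1.666 -0.339] eef_pos:[445.866   2.472 325.226] eef_rot:[ 3.117 -0.3    1.658] wrist_force:[ 0.647  0.911 -0.546] finger_gap:47.7584731615544
```

move_arm(
  dp=[
    [0, 20, 10],
    [0, 20, 10],
    [0, 20, 10],
    [0, 20, 0],
    [0, 20, 0],
    [0, 20, 0],
    [0, 0, 0],
  ],
  rotation=[
    [0.15, 0, 0],
    [0.15, 0, 0],
    [0.15, 0, 0],
    [0.15, 0, 0],
    [0.15, 0, 0],
    [0.15, 0, 0],
    [0, 0, 0],
  ],
  hand=[0.1, 0.1, 0.1, 0.1, 0.1, 0.1, 0.1],
)

```text
clock: 2.85
eef_pos: [445.2, 124.8, 354.3]
eef_rot: [2.936, -1.19, 1.796]
wrist_force: [-0.2, 0.1, -0.2]
finger_gap: 9.2
finger_force: 0.0
```

```bash
python3 st.py; cat > kin.py <<'E'
from h import *
import json
D=[dict(joints=[1.24041267,.300503339,1.52159042,6e-6,1.32067213,-.0665978],eef_pos=[143.31,530.697,175.865],eef_rot=[-3.14042242,-8.4e-5,2.87780525])]+[json.loads(l) for l in open("log.jsonl")]
def fk(p,j):
    a1,h,L1,L2,e,Lt=p
    Z=lambda a:Ro.from_euler("z",a);Y=lambda a:Ro.from_euler("y",a)
    R=Z(j[0]); P=R.apply([a1,0,h]); R=R*Y(j[1]); P=P+R.apply([0,0,L1]); R=R*Y(j[2]); P=P+R.apply([e,0,L2])
    R=R*Z(-j[3])*Y(j[4])*Z(-j[5])*Ro.from_matrix(T0); P=P+Lt*R.as_matrix()[:,2]; return P,R
T0=np.array([[0,-1,0],[1,0,0],[0,0,1.]])
def fitk():
    def f(p): 
        return np.concatenate([fk(p,d["joints"])[0]-d["eef_pos"] for d in D])
    return least_squares(f,[0,300,400,400,0,200])
r=fitk(); KP=r.x
def ik(pos,R,x0):
    q=np.array
    f=lambda j:np.r_[(fk(KP,j)[0]-pos)/100,(fk(KP,j)[1].inv()*R).as_rotvec()]
    lo=[-3.03,-.79,.23,-1.04,0,-2.55];hi=[3.03,2.21,2.52,4.18,3.07,2.55]
    s=least_squares(f,np.clip(x0,np.array(lo)+1e-3,np.array(hi)-1e-3),bounds=(lo,hi)); return s.x,np.abs(s.fun).max()
if __name__=="__main__":
    print(KP.round(1),np.abs(r.fun).max().round(1))
    for d in D:
        print(((fk(KP,d["joints"])[1]).inv()*Ro.from_euler("xyz",d["eef_rot"])).as_rotvec().round(3))
E
python3 kin.py
```

```text
clock:2.85 joints:[-0.411  0.138  1.749  1.074  1.817 -0.54 ] eef_pos:[445.18  124.776 354.336] eef_rot:[ 2.936 -1.19   1.796] wrist_force:[-0.218  0.142 -0.168] finger_gap:9.215237315143002
[ 592.6   75.1  919.5 -128.6  921.7 -228.5] 145.3
[-0.     0.    -0.133]
[-0.     0.    -0.034]
[-0.     0.591 -0.714]
[ 0.     2.265 -1.138]
```

```bash
sed -i 's/Z(-j\[3\])/Z(j[3])/; s/Z(-j\[5\])/Z(j[5])/' kin.py; python3 kin.py; sed -i 's/Z(j\[3\])/Z(-j[3])/' kin.py; python3 kin.py
```

```text
[-46.9 232.8 385.  493.1 -28.8 341.5] 36.1
[-0.  0.  0.]
[-0. -0. -0.]
[-0.  0. -0.]
[ 0.  0. -0.]
[ 592.6   75.1  919.5 -128.6  921.7 -228.5] 145.3
[-0.  0.  0.]
[-0.  0.  0.]
[-0.192  0.546 -0.055]
[-1.071  1.787 -0.523]
```

```bash
sed -i 's/Z(-j\[3\])/Z(j[3])/; s/a1,h,L1,L2,e,Lt=p/a1,h,L1,L2,e,Lt,b,w=p/; s/P=R.apply(\[a1,0,h\])/P=R.apply([a1,b,h])/; s/R=R\*Z(j\[3\])\*Y(j\[4\])\*Z/R=R*Z(j[3])*Y(j[4]); P=P+R.apply([w,0,0]); R=R*Z/; s/0,200\])$/0,200,0,0])/' kin.py; python3 kin.py
```

```text
[  0.  221.2 424.2 447.5  40.9 299.6  36.6  -0. ] 0.0
[-0.  0.  0.]
[-0. -0. -0.]
[-0.  0. -0.]
[ 0.  0. -0.]
```

```bash
cat > plan.py <<'E'
from kin import *
np.set_printoptions(precision=2,suppress=True)
O=np.array([575.5,-79,0]);CY=-.128;RC=Ro.from_euler("z",CY)
def tool(yaw,p,flip=1):
    d=np.array([np.cos(yaw)*np.cos(p),np.sin(yaw)*np.cos(p),-np.sin(p)]); y=flip*np.array([-np.sin(yaw),np.cos(yaw),0]);return Ro.from_matrix(np.c_[np.cross(y,d),y,d])
def push(q,a,p,z,flip=1,back=3.3):
    R=tool(CY+a,p,flip); P=O+RC.apply([14+130*np.sin(q)-32,-132+130*np.cos(q),z])-back*R.as_matrix()[:,2]; return P,R
def solve(P,R,x0s):
    return [s for s in (ik(P,R,x) for x in x0s) if s[1]<2e-3]
E
python3 - <<'E'
from plan import *
starts=[[0,.3,1.7,j4,1,j6] for j4 in(-.8,0,1.5,3,3.9) for j6 in(-1.5,0,1.5)]
for a in(0,-.3):
  for p in(0,.3):
    for fl in(1,-1):
      for q in(0,.85):
        P,R=push(q,a,p,140,fl)
        S={tuple(s[0].round(2)) for s in solve(P,R,starts)}
        print(a,p,fl,q,[np.array(s) for s in S])
for fl in (1,-1):
  for n,P,yaw in(("grasp",[476,-311,75],-.58),("place",O+RC.apply([70,28,75]),CY)):
    for p in (.6,.8,1.):
      R=tool(yaw,p,fl);S={tuple(s[0].round(2)) for s in solve(np.array(P)+19*R.as_matrix()[:,2],R,starts)}
      print(n,p,fl,[np.array(s) for s in S])
E
```

```text
0 0 1 0 [array([-0.3 ,  0.53,  2.42,  2.97,  1.39,  1.6 ])]
0 0 1 0.85 [array([-0.37,  0.59,  2.18,  2.88,  1.22,  1.66])]
0 0 -1 0 [array([-0.3 ,  0.53,  2.42,  2.97,  1.39, -1.54])]
0 0 -1 0.85 [array([-0.37,  0.59,  2.18,  2.88,  1.22, -1.48])]
0 0.3 1 0 [array([-0.29,  0.2 ,  2.42,  2.92,  0.76,  1.69])]
0 0.3 1 0.85 [array([-0.36,  0.36,  2.17,  2.78,  0.68,  1.79])]
0 0.3 -1 0 [array([-0.29,  0.2 ,  2.42,  2.92,  0.76, -1.45])]
0 0.3 -1 0.85 [array([-0.36,  0.36,  2.17,  2.78,  0.68, -1.36])]
-0.3 0 1 0 [array([0.04, 0.54, 2.36, 3.62, 1.36, 1.46])]
-0.3 0 1 0.85 [array([-0.12,  0.6 ,  2.15,  3.47,  1.2 ,  1.45])]
-0.3 0 -1 0 [array([ 0.04,  0.54,  2.36,  3.62,  1.36, -1.68])]
-0.3 0 -1 0.85 [array([-0.12,  0.6 ,  2.15,  3.47,  1.2 , -1.69])]
-0.3 0.3 1 0 [array([0.02, 0.23, 2.36, 3.75, 0.8 , 1.26])]
-0.3 0.3 1 0.85 [array([-0.13,  0.37,  2.14,  3.6 ,  0.68,  1.3 ])]
-0.3 0.3 -1 0 [array([ 0.02,  0.23,  2.36,  3.75,  0.8 , -1.89])]
-0.3 0.3 -1 0.85 [array([-0.13,  0.37,  2.14,  3.6 ,  0.68, -1.84])]
grasp 0.6 1 [array([-0.69,  0.29,  2.26,  2.91,  0.39,  1.73])]
grasp 0.8 1 []
grasp 1.0 1 [array([-0.67,  0.24,  2.04,  0.16,  0.3 , -1.8 ])]
place 0.6 1 [array([-0.16,  0.42,  2.05,  3.05,  0.3 ,  1.64])]
place 0.8 1 [array([-0.16,  0.38,  1.95,  0.49,  0.04, -2.08])]
place 1.0 1 [array([-0.16,  0.4 ,  1.81,  0.04,  0.36, -1.63])]
grasp 0.6 -1 [array([-0.69,  0.29,  2.26,  2.91,  0.39, -1.41])]
grasp 0.8 -1 [array([-0.68,  0.24,  2.16,  1.94,  0.07, -0.44])]
grasp 1.0 -1 [array([-0.67,  0.24,  2.04,  0.16,  0.3 ,  1.35])]
place 0.6 -1 [array([-0.16,  0.42,  2.05,  3.05,  0.3 , -1.5 ])]
place 0.8 -1 [array([-0.16,  0.38,  1.95,  0.49,  0.04,  1.06])]
place 1.0 -1 [array([-0.16,  0.4 ,  1.81,  0.04,  0.36,  1.51])]
```

```bash
cat >> plan.py <<'E'
def rows(P0,R0,targets):
    "targets list of (P,R): print rounded rows with cumulative correction"
    p=np.array(P0,float);R=R0;dp=[];rv=[]
    for P,Rt in targets:
        d=np.round(P-p); w=np.round((Rt*R.inv()).as_rotvec(),2); p=p+d; R=Ro.from_rotvec(w)*R; dp.append(d.astype(int).tolist()); rv.append(w.tolist())
    for i in range(0,len(dp),10): print('dp',dp[i:i+10]);print('rot',rv[i:i+10])
    print("max",max(np.linalg.norm(x) for x in dp),max(np.linalg.norm(x) for x in rv),"end",p)
def now():
    from cell import manip
    s=manip.read_state(); return s["joints"],s["eef_pos"],Ro.from_euler("xyz",s["eef_rot"])
def jpath(j0,via,maxr=.17,maxd=55):
    T=[];a=np.array(j0)
    for b in via:
        b=np.array(b)
        for n in range(1,60):
            X=[fk(KP,a+(b-a)*k/n) for k in range(n+1)]
            if all(np.linalg.norm(X[k+1][0]-X[k][0])<maxd and (X[k+1][1]*X[k][1].inv()).magnitude()<maxr for k in range(n)): break
        T+=X[1:]; a=b
    return T
E
python3 - <<'E'
from plan import *
j,P0,R0=now()
a,p,z=-.2,.2,140
P,R=push(0,a,p,z,-1,back=60)
g=solve(P,R,[[-.1,.3,2.2,3.3,1,-1.6]])[0][0];print(g,P)
up=g.copy(); up[1]-=.25; up[2]-=.1
T=jpath(j,[up,g])
for t in T: print(t[0].round(),t[1].as_matrix()[:,2])
rows(P0,R0,T)
E
```

```text
Traceback (most recent call last):
IndexError: list index out of range
```

```bash
python3 - <<'E'
from plan import *
for a in (-.2,-.35):
  for p in(0,.2,.35):
   for z in(80,140,190,230):
    o=[]
    for back in(3.3,20,30,50,70):
      P,R=push(0,a,p,z,-1,back); S=solve(P,R,[[-.1,.3,2.2,3.3,1,-1.6]]); o.append(S[0][0][2].round(2) if S else None)
    print(a,p,z,o)
E
```

```text
-0.2 0 80 [np.float64(2.34), np.float64(2.38), np.float64(2.4), np.float64(2.43), np.float64(2.47)]
-0.2 0 140 [np.float64(2.4), np.float64(2.43), np.float64(2.46), np.float64(2.5), None]
-0.2 0 190 [np.float64(2.42), np.float64(2.46), np.float64(2.48), None, None]
-0.2 0 230 [np.float64(2.43), np.float64(2.46), np.float64(2.49), None, None]
-0.2 0.2 80 [np.float64(2.39), np.float64(2.42), np.float64(2.45), np.float64(2.49), None]
-0.2 0.2 140 [np.float64(2.41), np.float64(2.45), np.float64(2.47), np.float64(2.51), None]
-0.2 0.2 190 [np.float64(2.41), np.float64(2.45), np.float64(2.47), np.float64(2.51), None]
-0.2 0.2 230 [np.float64(2.39), np.float64(2.43), np.float64(2.45), np.float64(2.48), np.float64(2.52)]
-0.2 0.35 80 [np.float64(2.38), np.float64(2.42), np.float64(2.44), np.float64(2.48), None]
-0.2 0.35 140 [np.float64(2.38), np.float64(2.42), np.float64(2.44), np.float64(2.48), np.float64(2.51)]
-0.2 0.35 190 [np.float64(2.36), np.float64(2.39), np.float64(2.41), np.float64(2.45), np.float64(2.48)]
-0.2 0.35 230 [np.float64(2.33), np.float64(2.36), np.float64(2.38), np.flo
[... 494 characters left out ...]
at64(2.38), np.float64(2.42), np.float64(2.45)]
-0.35 0.2 140 [np.float64(2.36), np.float64(2.39), np.float64(2.41), np.float64(2.44), np.float64(2.48)]
-0.35 0.2 190 [np.float64(2.36), np.float64(2.39), np.float64(2.4), np.float64(2.44), np.float64(2.47)]
-0.35 0.2 230 [np.float64(2.34), np.float64(2.37), np.float64(2.38), np.float64(2.41), np.float64(2.44)]
-0.35 0.35 80 [np.float64(2.33), np.float64(2.36), np.float64(2.38), np.float64(2.42), np.float64(2.45)]
-0.35 0.35 140 [np.float64(2.33), np.float64(2.36), np.float64(2.38), np.float64(2.41), np.float64(2.44)]
-0.35 0.35 190 [np.float64(2.31), np.float64(2.34), np.float64(2.35), None, None]
-0.35 0.35 230 [None, None, None, None, None]
```

```bash
python3 - <<'E'
from plan import *
j,P0,R0=now()
P,R=push(0,-.3,.3,150,-1,back=60)
g=solve(P,R,[[-.1,.3,2.2,3.3,1,-1.6]])[0][0];print(g,P)
up=g.copy(); up[1]-=.2
T=jpath(j,[up,g])
for t in T: print(t[0].round(),t[1].as_matrix()[:,2])
rows(P0,R0,T)
E
```

```text
[ 0.11  0.06  2.47  3.92  0.77 -2.01] [505.24 -54.9  167.73]
[463. 150. 378.] [ 0.07  0.96 -0.26]
[479. 169. 403.] [ 0.15  0.98 -0.15]
[495. 183. 429.] [ 0.22  0.97 -0.03]
[510. 190. 455.] [0.3  0.95 0.08]
[523. 192. 479.] [0.37 0.91 0.19]
[536. 188. 500.] [0.44 0.85 0.29]
[548. 178. 517.] [0.51 0.78 0.37]
[559. 164. 530.] [0.58 0.69 0.44]
[568. 146. 537.] [0.64 0.59 0.49]
[576. 125. 539.] [0.71 0.48 0.52]
[582. 102. 534.] [0.76 0.36 0.53]
[585.  78. 524.] [0.81 0.25 0.52]
[586.  53. 507.] [0.86 0.14 0.49]
[585.  30. 484.] [0.89 0.03 0.45]
[580.   8. 456.] [ 0.92 -0.08  0.38]
[572. -12. 424.] [ 0.94 -0.17  0.3 ]
[560. -28. 388.] [ 0.95 -0.25  0.2 ]
[545. -41. 349.] [ 0.95 -0.31  0.1 ]
[527. -50. 309.] [ 0.93 -0.36 -0.01]
[506. -55. 267.] [ 0.91 -0.39 -0.13]
[508. -55. 218.] [ 0.89 -0.39 -0.21]
[505. -55. 168.] [ 0.87 -0.4  -0.3 ]
dp [[17, 25, 24], [17, 19, 25], [16, 14, 26], [14, 8, 26], [14, 1, 23], [13, -4, 21], [12, -9, 18], [11, -15, 12], [9, -18, 8], [8, -21, 1]]
rot [[0.11, -0.12, -0.04], [0.1, -0.1, -0.06], [0.1, -0.1, -0.06], [0.09, -0.08, -0.08], [0.09, -0.08, -0.09], [0.09, -0.06, -0.1], [0.07, -0.04, -0.1], [0.08, -0.03, -0.11], [0.07, -0.01, -0.11], [0.06, 0.01, -0.11]]
dp [[6, -23, -4], [3, -24, -11], [1, -24, -17], [-2, -24, -22], [-4, -22, -28], [-8, -19, -32], [-12, -17, -36], [-15, -13, -39], [-18, -9, -41], [-21, -5, -41]]
rot [[0.06, 0.02, -0.11], [0.06, 0.03, -0.11], [0.05, 0.05, -0.11], [0.05, 0.06, -0.09], [0.05, 0.07, -0.09], [0.05, 0.08, -0.08], [0.05, 0.09, -0.07], [0.05, 0.1, -0.06], [0.05, 0.1, -0.05], [0.05, 0.1, -0.04]]
dp [[2, 1, -50], [-3, -1, -50]]
rot [[-0.01, 0.1, -0.0], [-0.01, 0.1, -0.0]]
max 50.0999001995014 0.1676305461424021 end [505.18 -55.22 167.34]
```

move_arm(
  dp=[
    [17, 25, 24],
    [17, 19, 25],
    [16, 14, 26],
    [14, 8, 26],
    [14, 1, 23],
    [13, -4, 21],
    [12, -9, 18],
    [11, -15, 12],
    [9, -18, 8],
    [8, -21, 1],
  ],
  rotation=[
    [0.11, -0.12, -0.04],
    [0.1, -0.1, -0.06],
    [0.1, -0.1, -0.06],
    [0.09, -0.08, -0.08],
    [0.09, -0.08, -0.09],
    [0.09, -0.06, -0.1],
    [0.07, -0.04, -0.1],
    [0.08, -0.03, -0.11],
    [0.07, -0.01, -0.11],
    [0.06, 0.01, -0.11],
  ],
  hand=[0.107, 0.107, 0.107, 0.107, 0.107, 0.107, 0.107, 0.107, 0.107, 0.107],
)

```text
clock: 4.1
eef_pos: [576.5, 125.3, 542.1]
eef_rot: [0.524, -0.924, 3.113]
wrist_force: [-0.1, -0.4, 0.9]
finger_gap: 10.1
finger_force: 0.0
```

move_arm(
  dp=[
    [6, -23, -4],
    [3, -24, -11],
    [1, -24, -17],
    [-2, -24, -22],
    [-4, -22, -28],
    [-8, -19, -32],
    [-12, -17, -36],
    [-15, -13, -39],
    [-18, -9, -41],
    [-21, -5, -41],
  ],
  rotation=[
    [0.06, 0.02, -0.11],
    [0.06, 0.03, -0.11],
    [0.05, 0.05, -0.11],
    [0.05, 0.06, -0.09],
    [0.05, 0.07, -0.09],
    [0.05, 0.08, -0.08],
    [0.05, 0.09, -0.07],
    [0.05, 0.1, -0.06],
    [0.05, 0.1, -0.05],
    [0.05, 0.1, -0.04],
  ],
  hand=[0.107, 0.107, 0.107, 0.107, 0.107, 0.107, 0.107, 0.107, 0.107, 0.107],
)

```text
clock: 5.35
eef_pos: [507.7, -54.4, 271.0]
eef_rot: [-2.496, -1.414, -1.055]
wrist_force: [0.7, 0.4, -0.3]
finger_gap: 10.0
finger_force: 0.0
```

move_arm(
  dp=[
    [2, 1, -50],
    [-3, -1, -50],
    [0, 0, 0],
  ],
  rotation=[
    [-0.01, 0.1, 0],
    [-0.01, 0.1, 0],
    [0, 0, 0],
  ],
  hand=[0.107, 0.107, 0.107],
)

```text
clock: 5.72
eef_pos: [507.2, -54.8, 169.6]
eef_rot: [3.114, -1.269, -0.396]
wrist_force: [0.3, 0.5, 1.1]
finger_gap: 10.0
finger_force: 0.0
```

```bash
python3 st.py; python3 - <<'E'
from cell import manip,camera
from plan import *
import pickle
j,P0,R0=now(); print(push(0,-.3,.3,150,-1,back=60)[0],R0.as_matrix()[:,1:])
c=camera("wrist"); cv2.imwrite("pics/w1.png",c["image"][:,:,::-1]); c["P"]=P0;c["Rt"]=R0.as_matrix();pickle.dump(c,open("w1.pkl","wb"));print(c["mount"],c["fx"])
E
```

```text
clock:5.725 joints:[ 0.107  0.053  2.462  3.919  0.762 -2.025] eef_pos:[507.223 -54.763 169.595] eef_rot:[ 3.114 -1.269 -0.396] wrist_force:[0.349 0.463 1.091] finger_gap:9.972082762539348
[505.24 -54.9  167.73] [[-0.41  0.87]
 [-0.91 -0.39]
 [ 0.01 -0.3 ]]
[[  -0.     -0.97   -0.26   75.54]
 [   1.     -0.      0.     -0.45]
 [  -0.     -0.26    0.97 -209.72]
 [   0.      0.      0.      1.  ]] 357.5137433946448
```

View pics/w1.png

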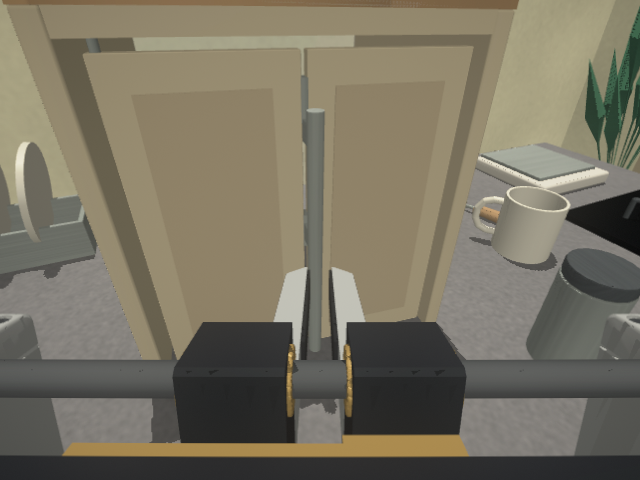

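The wrist view shows the fork gap centred near x=319 and the bar at x≈316, with its top at (316,110) and bottom around (316,350). I'll check this against the model and plan the push.

```bash
python3 - <<'E'
from plan import *
import pickle
c=pickle.load(open("w1.pkl","rb"))
M=np.eye(4);M[:3,:3]=c["Rt"];M[:3,3]=c["P"];W=np.linalg.inv(M@c["mount"]);c["R"]=W[:3,:3];c["t"]=W[:3,3]
for l in((-18,-2,250),(-18,-2,30)): print(proj(c,O+RC.apply(l)))
print("lid",proj(c,[476,-311,99]),proj(c,[476,-311,115]))
j,P0,R0=now();P0=P0-[0,0,2]
T=[push(0,-.3,.3,150,-1,b) for b in(35,18,10,6,3.3)]
Q=np.r_[np.arange(.04,.88,.04)]
T+=[push(q,-.3,.3,150,-1,1.5) for q in Q]
rows(P0,T[0][1],T)
E
```

```text
[[322.54 109.48]]
[[319.45 345.45]]
lid [[587.88 276.95]] [[595.22 262.93]]
dp [[20, -10, -9], [14, -7, -5], [7, -3, -2], [4, -1, -1], [2, -1, -1], [7, -2, -1], [5, -1, 0], [5, -1, 0], [5, -1, 0], [5, -2, 0]]
rot [[0.0, 0.0, 0.0], [0.0, -0.0, 0.0], [0.0, -0.0, 0.0], [0.0, -0.0, 0.0], [0.0, -0.0, 0.0], [0.0, -0.0, 0.0], [0.0, -0.0, 0.0], [0.0, -0.0, 0.0], [0.0, -0.0, 0.0], [0.0, -0.0, 0.0]]
dp [[5, -2, 0], [5, -2, 0], [4, -2, 0], [5, -2, 0], [5, -3, 0], [4, -2, 0], [4, -3, 0], [5, -3, 0], [4, -4, 0], [4, -3, 0]]
rot [[0.0, -0.0, 0.0], [0.0, -0.0, 0.0], [0.0, -0.0, 0.0], [0.0, -0.0, 0.0], [0.0, -0.0, 0.0], [0.0, -0.0, 0.0], [0.0, -0.0, 0.0], [0.0, -0.0, 0.0], [0.0, -0.0, 0.0], [0.0, -0.0, 0.0]]
dp [[3, -4, 0], [4, -3, 0], [4, -4, 0], [3, -4, 0], [3, -4, 0], [3, -4, 0]]
rot [[0.0, -0.0, 0.0], [0.0, -0.0, 0.0], [0.0, -0.0, 0.0], [0.0, -0.0, 0.0], [0.0, -0.0, 0.0], [0.0, -0.0, 0.0]]
max 24.1039415863879 0.0 end [ 646.35 -132.97  149.95]
```

move_arm(
  dp=[
    [21, -7, -9],
    [14, -7, -5],
    [7, -3, -2],
    [4, -1, -1],
    [2, -1, 0],
    [0, 0, 0],
  ],
  rotation=[
    [0, 0, 0],
    [0, 0, 0],
    [0, 0, 0],
    [0, 0, 0],
    [0, 0, 0],
    [0, 0, 0],
  ],
  hand=[0.107, 0.107, 0.107, 0.107, 0.107, 0.107],
)

```text
clock: 6.52
eef_pos: [554.0, -74.9, 152.5]
eef_rot: [3.114, -1.269, -0.399]
wrist_force: [-0.5, 0.5, -0.2]
finger_gap: 10.3
finger_force: 0.0
```

move_arm(
  dp=[
    [4, -1, 0],
    [4, -1, 0],
    [5, -1, 0],
    [5, -1, 0],
    [0, 0, 0],
  ],
  rotation=[
    [0, 0, 0],
    [0, 0, 0],
    [0, 0, 0],
    [0, 0, 0],
    [0, 0, 0],
  ],
  hand=[0.107, 0.107, 0.107, 0.107, 0.107],
)

```text
clock: 7.15
eef_pos: [572.2, -79.2, 152.0]
eef_rot: [3.113, -1.268, -0.399]
wrist_force: [0.4, -0.5, -0.2]
finger_gap: 9.9
finger_force: 0.0
```

```bash
python3 - <<'E'
from cell import camera
from plan import *
j,P0,R0=now();c=camera("wrist"); cv2.imwrite("pics/w2.png",c["image"][:,:,::-1]);print(P0)
E
```

```text
[572.22 -79.19 152.03]
```

View pics/w2.png

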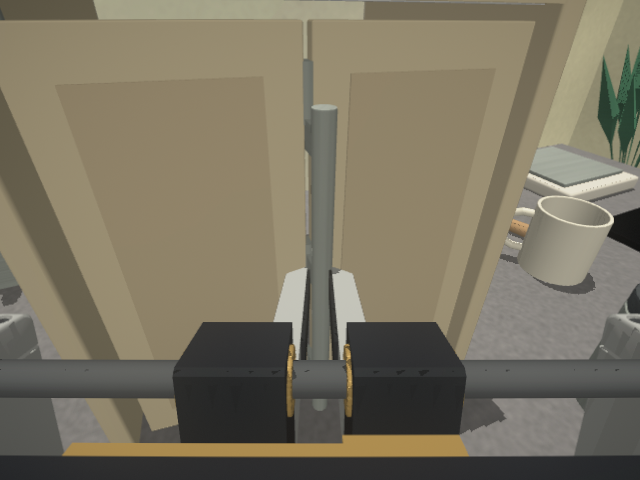

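move_arm(
  dp=[
    [5, -2, 0],
    [5, -2, 0],
    [5, -2, 0],
    [0, 0, 0],
  ],
  rotation=[
    [0, 0, 0],
    [0, 0, 0],
    [0, 0, 0],
    [0, 0, 0],
  ],
  hand=[0.107, 0.107, 0.107, 0.107],
)

```text
clock: 7.7
eef_pos: [587.2, -85.3, 152.0]
eef_rot: [3.113, -1.268, -0.399]
wrist_force: [-1.5, 0.6, 0.2]
finger_gap: 10.1
finger_force: 0.9
```

```bash
python3 - <<'E'
from cell import camera
from plan import *
j,P0,R0=now();c=camera("wrist"); d=camera("side")["image"];print(P0)
I=np.hstack([cv2.resize(c["image"],(400,300)),cv2.resize(d[140:350,340:540],(315,300),interpolation=cv2.INTER_CUBIC)]);cv2.imwrite("pics/w3.png",I[:,:,::-1])
E
```

```text
[587.15 -85.27 152.  ]
```

View pics/w3.png

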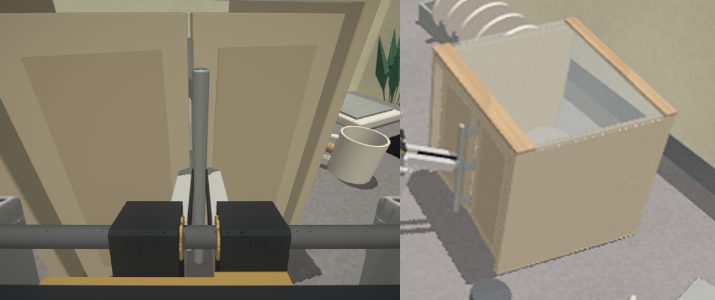

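```bash
python3 - <<'E'
from plan import *
import pickle
c=pickle.load(open("w1.pkl","rb"))
for P,obs in(([572.2,-79.2,152],(324,107)),([587.2,-85.3,152],(323,112))):
  M=np.eye(4);M[:3,:3]=c["Rt"];M[:3,3]=P;W=np.linalg.inv(M@c["mount"]);c["R"]=W[:3,:3];c["t"]=W[:3,3]
  print("obs",obs,"plane pt",plane(c,obs,250))
  for q in(0,.1,.2,.3):
    B=O+RC.apply([14+130*np.sin(q)-32,-132+130*np.cos(q),0]); print(q,B.round(),proj(c,B+[0,0,250]),proj(c,B+[0,0,30]))
E
```

```text
obs (324, 107) plane pt [557.21 -73.58 250.  ]
0 [557. -79.   0.] [[334.28 105.9 ]] [[325.41 401.34]]
0.1 [570. -81.   0.] [[326.65  99.72]] [[321.25 386.77]]
0.2 [583. -85.   0.] [[322.46  94.19]] [[318.92 372.98]]
0.3 [595. -89.   0.] [[321.17  89.27]] [[318.25 360.04]]
obs (323, 112) plane pt [564.24 -75.52 250.  ]
0 [557. -79.   0.] [[337.2 115.1]] [[326.55 421.73]]
0.1 [570. -81.   0.] [[328.7  107.74]] [[322.14 405.66]]
0.2 [583. -85.   0.] [[324.02 101.23]] [[319.66 390.49]]
0.3 [595. -89.   0.] [[322.54  95.49]] [[318.93 376.32]]
```

move_arm(
  dp=[
    [-13, 6, 4],
    [-13, 6, 5],
    [-13, 6, 5],
    [-9, 4, 3],
    [0, 0, 0],
    [0, 0, 0],
    [0, 0, 0],
  ],
  rotation=[
    [0, 0, 0],
    [0, 0, 0],
    [0, 0, 0],
    [0, 0, 0],
    [0, 0, 0],
    [0, 0, 0],
    [0, 0, 0],
  ],
  hand=[0.107, 0.107, 0.107, 0.107, 0.02, 0.02, 0.02],
)

```text
clock: 8.68
eef_pos: [539.1, -63.2, 168.9]
eef_rot: [3.113, -1.268, -0.399]
wrist_force: [0.7, -0.5, -0.7]
finger_gap: 2.1
finger_force: 0.0
```

```bash
python3 - <<'E'
from cell import camera
from plan import *
j,P0,R0=now();c=camera("wrist"); print(P0)
I=cv2.resize(c["image"][230:360,230:410],None,fx=4,fy=4,interpolation=cv2.INTER_CUBIC)
cv2.imwrite("pics/w4.png",I[:,:,::-1])
E
```

```text
[539.13 -63.21 168.93]
```

View pics/w4.png

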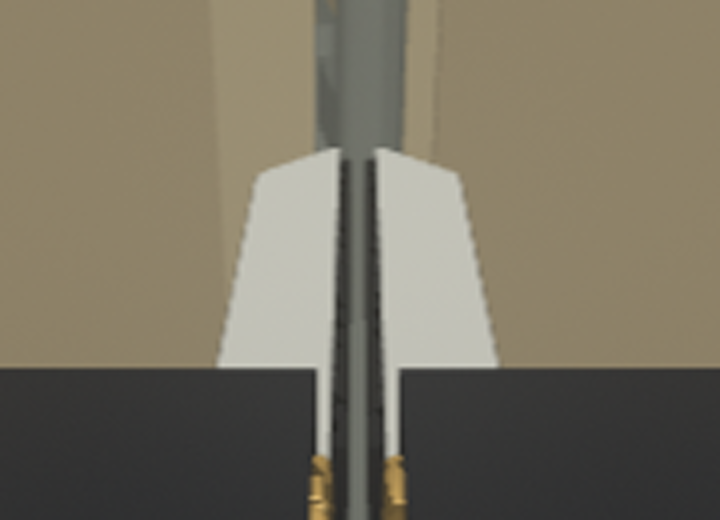

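move_arm(
  dp=[
    [0, -8, -9],
    [7, -3, -8],
    [4, -1, 0],
    [3, -1, 0],
    [3, 0, 0],
    [3, 0, 0],
    [0, 0, 0],
  ],
  rotation=[
    [0, 0, 0],
    [0, 0, 0],
    [0, 0, 0],
    [0, 0, 0],
    [0, 0, 0],
    [0, 0, 0],
    [0, 0, 0],
  ],
  hand=[0.04, 0.04, 0.04, 0.04, 0.04, 0.04, 0.04],
)

```text
clock: 9.6
eef_pos: [559.1, -76.0, 152.3]
eef_rot: [3.113, -1.268, -0.399]
wrist_force: [0.4, 0.1, 0.1]
finger_gap: 3.9
finger_force: 0.0
```

move_arm(
  dp=[
    [4, -1, 0],
    [4, -1, 0],
    [4, -1, 0],
    [0, 0, 0],
  ],
  rotation=[
    [0, 0, 0],
    [0, 0, 0],
    [0, 0, 0],
    [0, 0, 0],
  ],
  hand=[0.04, 0.04, 0.04, 0.04],
)

```text
clock: 10.1
eef_pos: [571.2, -79.2, 152.1]
eef_rot: [3.113, -1.268, -0.399]
wrist_force: [-0.5, 0.2, -0.9]
finger_gap: 3.8
finger_force: 0.0
```

```bash
python3 - <<'E'
from cell import camera
from plan import *
j,P0,R0=now();c=camera("wrist"); print(P0)
I=cv2.resize(c["image"][60:460,160:480],None,fx=1.5,fy=1.5,interpolation=cv2.INTER_CUBIC)
cv2.imwrite("pics/w5.png",I[:,:,::-1])
E
```

```text
[571.18 -79.16 152.08]
```

View pics/w5.png

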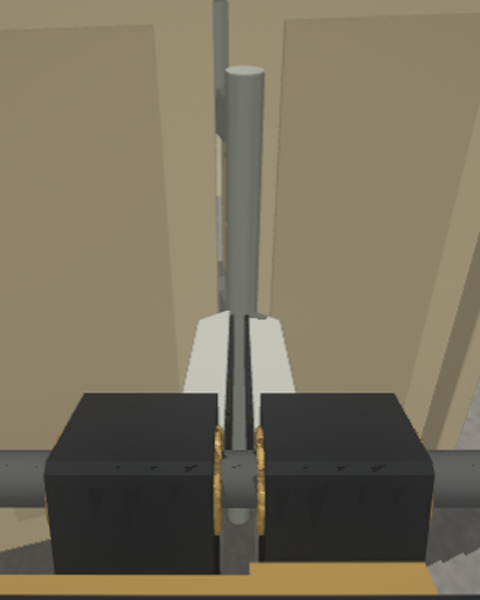

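```bash
python3 - <<'E'
from plan import *
import pickle
c=pickle.load(open("w1.pkl","rb"))
P=[571.2,-79.2,152.1]
M=np.eye(4);M[:3,:3]=c["Rt"];M[:3,3]=P;T=M@c["mount"];W=np.linalg.inv(T);c["R"]=W[:3,:3];c["t"]=W[:3,3]
print("TCP",proj(c,P),"cam",T[:3,3],T[:3,2], "grasp", proj(c,np.array(P)-19*c["R"].T@c["mount"][:3,:3].T[:,2]))
for k in(0,-10,-19,-40):
  for y in(-8,0,8): print(k,y,proj(c,(M@np.array([0,y,k,1]))[:3]))
for q in (0,.1):
  B=O+RC.apply([14+130*np.sin(q)-32,-132+130*np.cos(q),0])
  print(q,[ (z,proj(c,B+[0,0,z]).round(),(c["R"]@(B+[0,0,z])+c["t"])[2].round()) for z in(30,130,150,170,250)])
E
```

```text
TCP [[319.57 264.26]] cam [409.61  -4.87 286.46] [ 0.77 -0.35 -0.53] grasp [[319.64 275.59]]
0 -8 [[306.7  264.26]]
0 0 [[319.57 264.26]]
0 8 [[332.44 264.25]]
-10 -8 [[306.15 269.98]]
-10 0 [[319.6  269.98]]
-10 8 [[333.06 269.97]]
-19 -8 [[305.61 275.59]]
-19 0 [[319.64 275.59]]
-19 8 [[333.67 275.58]]
-40 -8 [[304.15 290.75]]
-40 0 [[319.73 290.74]]
-40 8 [[335.31 290.74]]
0 [(30, array([[325., 400.]]), np.float64(277.0)), (130, array([[328., 305.]]), np.float64(223.0)), (150, array([[328., 280.]]), np.float64(212.0)), (170, array([[329., 253.]]), np.float64(202.0)), (250, array([[333., 106.]]), np.float64(159.0))]
0.1 [(30, array([[321., 386.]]), np.float64(287.0)), (130, array([[322., 292.]]), np.float64(234.0)), (150, array([[323., 267.]]), np.float64(223.0)), (170, array([[323., 240.]]), np.float64(212.0)), (250, array([[326., 100.]]), np.float64(170.0))]
```

```bash
python3 - <<'E'
from plan import *
j,P0,R0=now()
T=[push(q,-.3,.3,152,-1,3.5) for q in np.arange(.18,.89,.05)]
P0=np.array(P0); rows(P0,T[0][1],T)
E
```

```text
dp [[6, -3, 1], [6, -2, 0], [6, -3, 0], [6, -2, 0], [6, -4, 0], [6, -3, 0], [5, -3, 0], [5, -4, 0], [5, -4, 0], [5, -5, 0]]
rot [[0.0, 0.0, 0.0], [0.0, -0.0, 0.0], [0.0, -0.0, 0.0], [0.0, -0.0, 0.0], [0.0, -0.0, 0.0], [0.0, -0.0, 0.0], [0.0, -0.0, 0.0], [0.0, -0.0, 0.0], [0.0, -0.0, 0.0], [0.0, -0.0, 0.0]]
dp [[5, -4, 0], [4, -5, 0], [4, -5, 0], [4, -5, 0], [4, -6, 0]]
rot [[0.0, -0.0, 0.0], [0.0, -0.0, 0.0], [0.0, -0.0, 0.0], [0.0, -0.0, 0.0], [0.0, -0.0, 0.0]]
max 7.211102550927978 0.0 end [ 647.98 -137.14  152.99]
```

move_arm(
  dp=[
    [6, -3, 0],
    [6, -2, 0],
    [6, -3, 0],
    [6, -2, 0],
    [6, -4, 0],
    [6, -3, 0],
  ],
  rotation=[
    [0, 0, 0],
    [0, 0, 0],
    [0, 0, 0],
    [0, 0, 0],
    [0, 0, 0],
    [0, 0, 0],
  ],
  hand=[0.04, 0.04, 0.04, 0.04, 0.04, 0.04],
)

```text
clock: 10.9
eef_pos: [607.3, -96.3, 152.0]
eef_rot: [3.113, -1.268, -0.399]
wrist_force: [-1.8, 2.8, 0.4]
finger_gap: 4.1
finger_force: 1.6
```

```bash
python3 - <<'E'
from cell import camera
from plan import *
j,P0,R0=now();c=camera("wrist");d=camera("side")["image"]; print(P0)
I=np.hstack([cv2.resize(c["image"][0:440,100:540],(500,500)),cv2.resize(d[150:350,360:480],(300,500),interpolation=cv2.INTER_CUBIC)])
cv2.imwrite("pics/w6.png",I[:,:,::-1])
E
```

```text
[607.31 -96.32 152.  ]
```

View pics/w6.png

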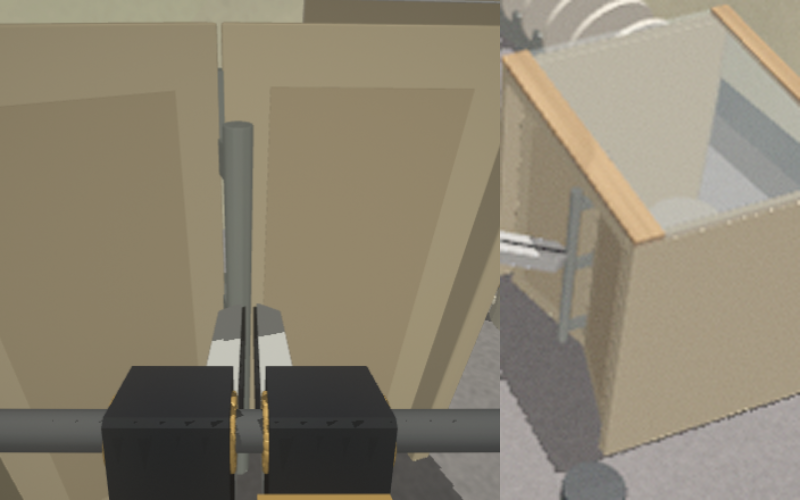

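```bash
python3 - <<'E'
from plan import *
j,P0,R0=now()
T=[]
for q in np.arange(.45,.88,.04):
    P,R=push(q,-.3,.3,152,-1,5); T.append((P+[-1,6,0],R))
rows(P0,T[0][1],T)
E
```

```text
dp [[-1, 6, 1], [4, -3, 0], [5, -3, 0], [4, -3, 0], [4, -4, 0], [3, -3, 0], [4, -4, 0], [3, -4, 0], [4, -4, 0], [3, -4, 0]]
rot [[0.0, 0.0, 0.0], [0.0, -0.0, 0.0], [0.0, -0.0, 0.0], [0.0, -0.0, 0.0], [0.0, -0.0, 0.0], [0.0, -0.0, 0.0], [0.0, -0.0, 0.0], [0.0, -0.0, 0.0], [0.0, -0.0, 0.0], [0.0, -0.0, 0.0]]
dp [[3, -4, 0]]
rot [[0.0, -0.0, 0.0]]
max 6.164414002968976 0.0 end [ 643.37 -126.61  153.16]
```

move_arm(
  dp=[
    [-4, 7, 0],
    [3, 0, 0],
    [4, -2, 0],
    [4, -3, 0],
    [0, 0, 0],
  ],
  rotation=[
    [0, 0, 0],
    [0, 0, 0],
    [0, 0, 0],
    [0, 0, 0],
    [0, 0, 0],
  ],
  hand=[0.04, 0.04, 0.04, 0.04, 0.04],
)

```text
clock: 11.62
eef_pos: [614.3, -94.1, 152.2]
eef_rot: [3.113, -1.268, -0.398]
wrist_force: [-0.9, 1.8, -0.1]
finger_gap: 3.5
finger_force: 1.3
```

```bash
cat > bar.py <<'E'
from cell import camera
from plan import *
import sys
def bar(I):
    o=[]
    for r in(170,190,210,230,250,258):
        row=I[r,260:380].astype(int); g=np.where((row.max(1)-row.min(1)<16)&(row.max(1)<150))[0]+260
        o.append((r,int(g.min()),int(g.max()),float(np.median(g)),len(g)) if len(g) else (r,))
    return o
if __name__=="__main__":
    j,P0,R0=now();c=camera("wrist")["image"];cv2.imwrite("pics/last.png",c[:,:,::-1]);print(P0,*bar(c),sep="\n")
    w=cv2.imread("pics/w5.png");I=np.zeros((480,640,3),np.uint8);I[60:460,160:480]=cv2.resize(w,(320,400))[:,:,::-1];print("w5",*bar(I),sep="\n")
E
python3 bar.py
```

```text
[614.27 -94.15 152.16]
(170, 308, 331, 319.5, 24)
(190, 308, 331, 319.5, 24)
(210, 305, 330, 318.5, 24)
(230, 305, 329, 318.0, 23)
(250, 306, 329, 317.5, 24)
(258, 306, 329, 317.5, 24)
w5
(170, 311, 333, 322.0, 23)
(190, 311, 333, 322.0, 23)
(210, 305, 332, 320.0, 25)
(230, 305, 331, 319.5, 24)
(250, 305, 331, 318.0, 27)
(258, 305, 330, 317.5, 26)
```

move_arm(
  dp=[
    [4, -3, 0],
    [4, -3, 0],
    [4, -3, 0],
    [4, -4, 0],
    [0, 0, 0],
  ],
  rotation=[
    [0, 0, 0],
    [0, 0, 0],
    [0, 0, 0],
    [0, 0, 0],
    [0, 0, 0],
  ],
  hand=[0.04, 0.04, 0.04, 0.04, 0.04],
)

```text
clock: 12.3
eef_pos: [630.1, -107.7, 152.2]
eef_rot: [3.114, -1.268, -0.4]
wrist_force: [-1.4, 1.4, 0.5]
finger_gap: 3.8
finger_force: 0.8
```

```bash
python3 bar.py|head -7
```

```text
[ 630.11 -107.7   152.16]
(170, 300, 323, 311.5, 24)
(190, 300, 323, 311.5, 24)
(210, 301, 322, 311.5, 22)
(230, 301, 322, 311.5, 22)
(250, 301, 322, 311.5, 22)
(258, 301, 322, 311.5, 22)
```

```bash
cat >> plan.py <<'E'
O=np.array([575.5,-79,0])+RC.apply([0,4.5,0])
E
python3 - <<'E'
from plan import *
j,P0,R0=now()
T=[]
for i,(a,p) in enumerate([(-.3,.3),(-.2,.22),(-.12,.15),(-.05,.1),(-.05,.1)]): T.append(push(.48,a,p,155,-1,-12+ (i==4)*-2))
for q in np.arange(.51,.84,.03): T.append(push(q,-.05,.1,155,-1,-15))
rows(P0,R0,T)
print([s[0] for s in solve(*T[-1],[j])])
E
```

```text
dp [[-4, 6, -1], [1, 1, 1], [0, 1, 1], [0, 1, 1], [2, 0, -1], [5, -3, 0], [3, -2, 0], [3, -3, 0], [3, -2, 0], [2, -3, 0]]
rot [[0.01, -0.01, -0.0], [-0.03, -0.07, 0.1], [-0.02, -0.07, 0.08], [-0.01, -0.05, 0.07], [-0.0, 0.0, -0.0], [-0.0, 0.0, -0.0], [-0.0, 0.0, -0.0], [-0.0, 0.0, -0.0], [-0.0, 0.0, -0.0], [-0.0, 0.0, -0.0]]
dp [[3, -3, 0], [3, -2, 0], [3, -3, 0], [2, -3, 0], [3, -3, 0], [2, -3, 0]]
rot [[-0.0, 0.0, -0.0], [-0.0, 0.0, -0.0], [-0.0, 0.0, -0.0], [-0.0, 0.0, -0.0], [-0.0, 0.0, -0.0], [-0.0, 0.0, -0.0]]
max 7.280109889280518 0.12569805089976535 end [ 660.97 -128.52  153.15]
[array([-0.3 ,  0.48,  2.16,  2.99,  0.98, -1.5 ])]
```

move_arm(
  dp=[
    [-4, 6, -1],
    [1, 1, 1],
    [0, 1, 1],
    [0, 1, 1],
    [2, 0, -1],
    [0, 0, 0],
  ],
  rotation=[
    [0.01, -0.01, 0],
    [-0.03, -0.07, 0.1],
    [-0.02, -0.07, 0.08],
    [-0.01, -0.05, 0.07],
    [0, 0, 0],
    [0, 0, 0],
  ],
  hand=[0.04, 0.04, 0.04, 0.04, 0.04, 0.04],
)

```text
clock: 13.1
eef_pos: [628.9, -98.8, 152.9]
eef_rot: [-3.101, -1.468, -0.225]
wrist_force: [-2.4, -0.4, -1.4]
finger_gap: 3.8
finger_force: 1.6
```

```bash
python3 bar.py|head -7
```

```text
[628.93 -98.84 152.92]
(170, 301, 324, 312.5, 24)
(190, 302, 323, 312.5, 22)
(210, 302, 323, 312.5, 22)
(230, 302, 323, 312.5, 22)
(250, 303, 323, 313.0, 21)
(258, 303, 323, 313.0, 21)
```

move_arm(
  dp=[
    [-4, 6, 0],
    [4, 0, 0],
    [4, -1, 0],
    [3, -2, 0],
    [3, -2, 0],
    [3, -2, 0],
    [3, -2, 0],
    [0, 0, 0],
  ],
  rotation=[
    [0, 0, 0],
    [0, 0, 0],
    [0, 0, 0],
    [0, 0, 0],
    [0, 0, 0],
    [0, 0, 0],
    [0, 0, 0],
    [0, 0, 0],
  ],
  hand=[0.04, 0.04, 0.04, 0.04, 0.04, 0.04, 0.04, 0.04],
)

```text
clock: 14.15
eef_pos: [645.2, -101.8, 153.3]
eef_rot: [-3.105, -1.47, -0.219]
wrist_force: [-1.1, 1.0, 0.9]
finger_gap: 3.8
finger_force: 0.6
```

```bash
python3 bar.py|head -7
```

```text
[ 645.23 -101.81  153.34]
(170, 317, 339, 328.0, 23)
(190, 317, 339, 328.0, 23)
(210, 317, 338, 327.5, 22)
(230, 317, 338, 327.5, 22)
(250, 317, 337, 327.0, 21)
(258, 317, 337, 327.0, 21)
```

move_arm(
  dp=[
    [-2, -5, 0],
    [4, -2, 0],
    [3, -3, 0],
    [3, -3, 0],
    [3, -3, 0],
    [3, -3, 0],
    [0, 0, 0],
  ],
  rotation=[
    [0, 0, 0],
    [0, 0, 0],
    [0, 0, 0],
    [0, 0, 0],
    [0, 0, 0],
    [0, 0, 0],
    [0, 0, 0],
  ],
  hand=[0.04, 0.04, 0.04, 0.04, 0.04, 0.04, 0.04],
)

```text
clock: 15.08
eef_pos: [659.3, -120.9, 153.5]
eef_rot: [-3.105, -1.47, -0.219]
wrist_force: [-0.7, -0.3, -0.8]
finger_gap: 3.5
finger_force: 0.0
```

```bash
python3 bar.py|head -7
```

```text
[ 659.29 -120.89  153.48]
(170, 311, 333, 322.0, 23)
(190, 311, 333, 322.0, 23)
(210, 312, 333, 322.5, 22)
(230, 312, 332, 322.0, 21)
(250, 312, 332, 322.0, 21)
(258, 312, 332, 322.0, 21)
```

move_arm(
  dp=[
    [3, -4, 0],
    [3, -4, 0],
    [2, -4, 0],
    [0, 0, 0],
  ],
  rotation=[
    [0, 0, 0],
    [0, 0, 0],
    [0, 0, 0],
    [0, 0, 0],
  ],
  hand=[0.04, 0.04, 0.04, 0.04],
)

```text
clock: 15.62
eef_pos: [667.0, -133.3, 153.2]
eef_rot: [-3.103, -1.47, -0.222]
wrist_force: [0.2, -1.6, 0.1]
finger_gap: 3.6
finger_force: 0.9
```

```bash
python3 bar.py|head -7
```

```text
[ 667.03 -133.34  153.24]
(170, 342, 362, 352.0, 21)
(190, 342, 362, 352.0, 21)
(210, 342, 361, 351.5, 20)
(230, 341, 360, 350.5, 20)
(250, 341, 359, 350.0, 19)
(258, 341, 359, 350.0, 19)
```

move_arm(
  dp=[
    [-20, 3, 0],
    [-25, 3, 0],
    [-30, 4, 0],
    [-30, 4, 0],
    [-20, 3, 0],
    [0, 0, 0],
    [0, 0, 0],
  ],
  rotation=[
    [0, 0, 0],
    [0, 0, 0],
    [0, 0, 0],
    [0, 0, 0],
    [0, 0, 0],
    [0, 0, 0],
    [0, 0, 0],
  ],
  hand=[0.04, 0.04, 0.04, 0.04, 0.04, 0.04, 0.04],
)

```text
clock: 16.55
eef_pos: [542.8, -115.8, 153.6]
eef_rot: [-3.106, -1.471, -0.217]
wrist_force: [0.1, 0.1, 0.3]
finger_gap: 3.9
finger_force: 0.0
```

```bash
python3 st.py; python3 - <<'E'
from cell import camera
from plan import *
import pickle
for n in("scene","side"):
    c=camera(n);pickle.dump(c,open(n+"1.pkl","wb"));cv2.imwrite(f"pics/{n}1.png",c["image"][:,:,::-1])
# gray bar position in side view: predicted bar top if q=0 / .8 / 1.4
for q in(0,.6,.85,1.4):
    B=O+RC.apply([14+130*np.sin(q)-32,-132+130*np.cos(q),0]); F=O+RC.apply([14,-132+260*np.cos(q),0])
    print(q,proj(C["side"],B+[0,0,30]),proj(C["side"],B+[0,0,100]),proj(C["side"],F+[0,0,8]),proj(C["scene"],F+[0,0,8]))
j,P,R=now();print((RC.inv().apply(P-O)))
a=C["scene"];b=pickle.load(open("scene1.pkl","rb"))
# canister fine
for z in(115,): print(plane(C["scene"],(390.8,328.7),z),plane(C["side"],(397.7,345.8),z))
E
```

```text
clock:16.55 joints:[-0.386  0.351  2.455  2.918  1.142 -1.494] eef_pos:[ 542.836 -115.753  153.647] eef_rot:[-3.106 -1.471 -0.217] wrist_force:[0.075 0.06  0.317] finger_gap:3.9011889826669144
0 [[371.74 287.06]] [[373.08 269.58]] [[362.83 258.86]] [[340.09 239.96]]
0.6 [[399.15 285.43]] [[401.42 267.95]] [[369.16 269.06]] [[347.79 249.61]]
0.85 [[410.52 288.38]] [[413.2 270.9]] [[375.4  279.09]] [[355.24 258.95]]
1.4 [[431.56 301.62]] [[435.06 284.18]] [[395.34 311.17]] [[378.31 287.89]]
[-27.79 -45.07 153.49]
[ 467.72 -315.06  115.  ] [ 469.15 -320.29  115.  ]
```

```bash
python3 - <<'E'
from plan import *
import pickle
for n in("scene","side"):
    b=pickle.load(open(n+"1.pkl","rb"))["image"];a=C[n]["image"]
    for z in(40,120):
      for y in range(-120,121,30):
        u,v=proj(C[n],O+RC.apply([14,y-4.5,z]))[0].round().astype(int)
        print(n,z,y,(u,v),a[v-1:v+2,u-1:u+2].mean((0,1)).round(),b[v-1:v+2,u-1:u+2].mean((0,1)).round())
E
```

```text
scene 40 -120 (np.int64(386), np.int64(292)) [92. 81. 58.] [87. 78. 63.]
scene 40 -90 (np.int64(381), np.int64(285)) [88. 75. 53.] [109.  95.  69.]
scene 40 -60 (np.int64(375), np.int64(278)) [88. 75. 54.] [76. 70. 65.]
scene 40 -30 (np.int64(369), np.int64(271)) [88. 75. 53.] [73. 67. 63.]
scene 40 0 (np.int64(364), np.int64(264)) [92. 80. 59.] [72. 67. 62.]
scene 40 30 (np.int64(358), np.int64(257)) [81. 75. 61.] [73. 68. 63.]
scene 40 60 (np.int64(353), np.int64(250)) [87. 74. 52.] [73. 68. 64.]
scene 40 90 (np.int64(348), np.int64(244)) [87. 73. 52.] [73. 68. 63.]
scene 40 120 (np.int64(343), np.int64(237)) [90. 78. 55.] [100.  90.  68.]
scene 120 -120 (np.int64(389), np.int64(279)) [92. 79. 57.] [100.  86.  61.]
scene 120 -90 (np.int64(383), np.int64(272)) [87. 73. 52.] [104.  90.  65.]
scene 120 -60 (np.int64(377), np.int64(264)) [86. 72. 50.] [73. 67. 63.]
scene 120 -30 (np.int64(372), np.int64(257)) [87. 73. 51.] [75. 69. 65.]
scene 120 0 (np.int64(366), np.int64(250)) [93. 80. 58.] [75. 69. 66.]
scene 120 30 (np.int64(360), np.int64(243)) [83. 76. 61.] [74. 68. 63.]
scene 12
[... 901 characters left out ...]
.]
side 120 -120 (np.int64(406), np.int64(293)) [133. 123. 103.] [146. 135. 113.]
side 120 -90 (np.int64(400), np.int64(285)) [121. 109.  90.] [137. 128. 111.]
side 120 -60 (np.int64(395), np.int64(277)) [120. 108.  90.] [107. 103. 101.]
side 120 -30 (np.int64(390), np.int64(269)) [121. 108.  91.] [108. 104. 102.]
side 120 0 (np.int64(385), np.int64(262)) [131. 121. 102.] [106. 103. 101.]
side 120 30 (np.int64(380), np.int64(254)) [120. 116. 106.] [139. 130. 117.]
side 120 60 (np.int64(375), np.int64(247)) [110. 110. 106.] [167. 155. 132.]
side 120 90 (np.int64(371), np.int64(240)) [121. 109.  91.] [167. 154. 131.]
side 120 120 (np.int64(366), np.int64(234)) [125. 115.  96.] [167. 155. 132.]
```

```bash
python3 - <<'E'
from plan import *
j,P0,R0=now()
can=np.array([470,-315,75.])
R=tool(-.58,1.0,1);d=R.as_matrix()[:,2]
P=can+(19-110)*d
for s in solve(P,R,[[-.67,.2,2.,.16,.4,-1.8],[-.67,.2,2.,.16,.4,1.4]]): print(s[0])
g=solve(P,R,[[-.67,.2,2.,.16,.4,-1.8]])[0][0]
u=np.array(j); u[1]-=.35;u[2]-=.15
m=np.array([-.45,-.1,2.1,1.5,1.2,-1.6])
T=jpath(j,[u,m,g])
for t in T: print(t[0].round(),t[1].as_matrix()[:,2],end=" ")
rows(P0,R0,T)
E
```

```text
[-0.7  -0.06  2.11  0.13  0.53 -1.78]
[ 556. -121.  196.] [ 0.98 -0.18 -0.02] [ 565. -125.  241.] [ 0.98 -0.18  0.06] [ 572. -127.  286.] [ 0.97 -0.18  0.14] [ 575. -129.  333.] [ 0.96 -0.17  0.22] [ 574. -128.  381.] [ 0.94 -0.16  0.3 ] [ 570. -127.  428.] [ 0.91 -0.15  0.38] [578. -90. 440.] [ 0.92 -0.02  0.38] [583. -54. 446.] [0.92 0.12 0.37] [583. -20. 447.] [0.91 0.25 0.33] [581.  12. 442.] [0.89 0.37 0.28] [575.  39. 432.] [0.86 0.47 0.21] [567.  62. 418.] [0.82 0.56 0.12] [557.  79. 400.] [0.77 0.63 0.02] [545.  89. 379.] [ 0.73  0.68 -0.09] [532.  93. 357.] [ 0.68  0.71 -0.21] [529.  68. 314.] [ 0.68  0.65 -0.35] [524.  37. 275.] [ 0.67  0.57 -0.47] [516.   2. 240.] [ 0.65  0.48 -0.58] [505. -37. 210.] [ 0.63  0.38 -0.68] [493. -78. 186.] [ 0.6   0.27 -0.75] [ 480. -121.  168.] [ 0.57  0.16 -0.81] [ 466. -164.  155.] [ 0.53  0.04 -0.84] [ 453. -207.  149.] [ 0.5  -0.08 -0.86] [ 440. -249.  148.] [ 0.47 -0.19 -0.86] [ 429. -288.  152.] [ 0.45 -0.3  -0.84] dp [[13, -5, 43], [10, -4, 44], [6, -3, 46], [3, -1, 47], [-1, 0, 47], [-4, 2, 48], [8, 37, 12], [5, 36, 6], [1, 34, 0], [
[... 179 characters left out ...]
0.0, 0.09], [-0.14, 0.02, 0.09], [-0.14, 0.01, 0.09]]
dp [[-6, 28, -10], [-8, 22, -14], [-10, 17, -18], [-12, 11, -21], [-13, 4, -23], [-2, -26, -42], [-6, -31, -40], [-8, -35, -35], [-10, -38, -29], [-13, -42, -24]]
rot [[-0.14, 0.01, 0.08], [-0.15, 0.01, 0.07], [-0.14, 0.02, 0.08], [-0.15, 0.02, 0.07], [-0.15, 0.02, 0.07], [-0.15, 0.05, -0.02], [-0.15, 0.05, -0.02], [-0.16, 0.04, -0.01], [-0.15, 0.04, -0.01], [-0.16, 0.04, 0.0]]
dp [[-13, -42, -19], [-13, -44, -12], [-14, -43, -7], [-13, -41, -1], [-11, -39, 4]]
rot [[-0.15, 0.04, 0.01], [-0.16, 0.04, 0.02], [-0.15, 0.04, 0.02], [-0.15, 0.03, 0.03], [-0.14, 0.04, 0.05]]
max 50.96076922496363 0.1676305461424021 end [ 428.76 -287.69  151.49]
```

```bash
python3 - <<'E'
from plan import *
j,P0,R0=now()
can=np.array([470,-315,75.])
R=tool(-.58,1.0,1);d=R.as_matrix()[:,2]
P=can+(19-110)*d
g=solve(P,R,[[-.67,.2,2.,.16,.4,-1.8]])[0][0]
u=None;T0_=[];x=np.array(j)
for k in range(1,6):
    for dx in (0,5,10,15):
        Pk=np.array([536+dx,-112,153+45*k]); s=solve(Pk,R0,[x])
        if s: break
    print(k,dx,s[0][0] if s else None)
    if not s: break
    x=s[0][0];T0_.append((Pk,R0))
m=np.array([-.4,-.15,2.15,1.5,1.2,-1.6])
T=T0_+jpath(x,[m,g])
for t in T: print(t[0].round(),t[1].as_matrix()[:,2],end=" ")
rows(P0,R0,T)
E
```

```text
1 0 [-0.38  0.16  2.48  2.9   0.98 -1.45]
2 0 [-0.38 -0.01  2.47  2.86  0.8  -1.39]
3 0 [-0.38 -0.16  2.44  2.8   0.63 -1.31]
4 0 [-0.38 -0.27  2.39  2.7   0.48 -1.19]
5 0 [-0.38 -0.36  2.33  2.53  0.35 -1.  ]
[ 536 -112  198] [ 0.98 -0.18 -0.1 ] [ 536 -112  243] [ 0.98 -0.18 -0.1 ] [ 536 -112  288] [ 0.98 -0.18 -0.1 ] [ 536 -112  333] [ 0.98 -0.18 -0.1 ] [ 536 -112  378] [ 0.98 -0.18 -0.1 ] [546. -94. 392.] [ 0.99 -0.11 -0.06] [555. -73. 402.] [ 1.   -0.03 -0.03] [561. -50. 409.] [ 1.    0.06 -0.01] [565. -26. 413.] [ 0.99  0.15 -0.  ] [566.  -1. 413.] [ 0.97  0.24 -0.  ] [564.  24. 410.] [ 0.94  0.34 -0.02] [559.  49. 403.] [ 0.9   0.43 -0.04] [550.  72. 394.] [ 0.85  0.52 -0.07] [539.  93. 383.] [ 0.79  0.6  -0.11] [524. 112. 369.] [ 0.72  0.67 -0.16] [507. 128. 354.] [ 0.64  0.74 -0.21] [508.  99. 312.] [ 0.65  0.68 -0.35] [507.  65. 273.] [ 0.65  0.6  -0.47] [502.  27. 238.] [ 0.63  0.51 -0.58] [495. -16. 209.] [ 0.62  0.4  -0.68] [486. -60. 185.] [ 0.59  0.29 -0.75] [ 475. -107.  167.] [ 0.56  0.17 -0.81] [ 464. -154.  155.] [ 0.53  0.05 -0.84] [ 452. -200.  149.] [ 0.5  -0.07 
[... 394 characters left out ...]
-0.12, -0.03, 0.1]]
dp [[-2, 25, -4], [-5, 24, -6], [-8, 23, -9], [-12, 22, -12], [-14, 19, -13], [-18, 16, -15], [2, -29, -43], [-2, -34, -39], [-4, -39, -34], [-8, -42, -30]]
rot [[-0.12, -0.02, 0.1], [-0.11, -0.02, 0.1], [-0.1, -0.02, 0.11], [-0.1, -0.02, 0.11], [-0.09, -0.01, 0.11], [-0.09, -0.02, 0.12], [-0.15, 0.05, -0.03], [-0.16, 0.04, -0.02], [-0.15, 0.04, -0.02], [-0.16, 0.03, -0.01]]
dp [[-9, -45, -23], [-11, -46, -18], [-11, -47, -13], [-12, -47, -6], [-12, -45, -1], [-11, -42, 4]]
rot [[-0.15, 0.04, -0.0], [-0.16, 0.04, 0.0], [-0.15, 0.03, 0.01], [-0.15, 0.04, 0.02], [-0.15, 0.03, 0.03], [-0.15, 0.04, 0.04]]
max 52.230259428802384 0.1661324772583615 end [ 428.76 -287.69  151.49]
```

move_arm(
  dp=[
    [-7, 4, 45],
    [0, 0, 45],
    [0, 0, 45],
    [0, 0, 45],
    [0, 0, 45],
    [11, 18, 13],
    [8, 20, 11],
    [7, 23, 7],
    [3, 25, 3],
    [1, 25, 1],
  ],
  rotation=[
    [0, 0, 0],
    [0, 0, 0],
    [0, 0, 0],
    [0, 0, 0],
    [0, 0, 0],
    [-0.14, -0.02, 0.08],
    [-0.13, -0.02, 0.09],
    [-0.13, -0.02, 0.09],
    [-0.13, -0.02, 0.09],
    [-0.12, -0.03, 0.1],
  ],
  hand=[0.04, 0.04, 0.04, 0.04, 0.04, 0.04, 0.04, 0.04, 0.04, 0.04],
)

```text
clock: 17.9
eef_pos: [565.2, 0.4, 413.6]
eef_rot: [1.572, -0.921, 1.82]
wrist_force: [0.1, 0.1, 0.1]
finger_gap: 3.5
finger_force: 0.0
```

move_arm(
  dp=[
    [-2, 25, -4],
    [-5, 24, -6],
    [-8, 23, -9],
    [-12, 22, -12],
    [-14, 19, -13],
    [-18, 16, -15],
    [2, -29, -43],
    [-2, -34, -39],
    [-4, -39, -34],
    [-8, -42, -30],
  ],
  rotation=[
    [-0.12, -0.02, 0.1],
    [-0.11, -0.02, 0.1],
    [-0.1, -0.02, 0.11],
    [-0.1, -0.02, 0.11],
    [-0.09, -0.01, 0.11],
    [-0.09, -0.02, 0.12],
    [-0.15, 0.05, -0.03],
    [-0.16, 0.04, -0.02],
    [-0.15, 0.04, -0.02],
    [-0.16, 0.03, -0.01],
  ],
  hand=[0.04, 0.04, 0.04, 0.04, 0.04, 0.04, 1, 1, 1, 1],
)

```text
clock: 19.15
eef_pos: [494.2, -17.1, 207.6]
eef_rot: [2.318, 0.049, 2.181]
wrist_force: [0.6, -0.1, -0.1]
finger_gap: 40.6
finger_force: 0.0
```

```bash
python3 st.py
```

```text
clock:19.15 joints:[-0.521 -0.12   2.14   0.952  0.923 -1.681] eef_pos:[494.158 -17.082 207.57 ] eef_rot:[2.318 0.049 2.181] wrist_force:[ 0.618 -0.092 -0.117] finger_gap:40.59269264718116
```

move_arm(
  dp=[
    [-9, -45, -13],
    [-11, -46, -8],
    [-11, -47, -3],
    [-12, -47, 4],
    [-12, -45, 9],
    [-11, -42, 4],
    [0, 0, 0],
  ],
  rotation=[
    [-0.15, 0.04, 0],
    [-0.16, 0.04, 0],
    [-0.15, 0.03, 0.01],
    [-0.15, 0.04, 0.02],
    [-0.15, 0.03, 0.03],
    [-0.15, 0.04, 0.04],
    [0, 0, 0],
  ],
  hand=[1, 1, 1, 1, 1, 1, 1],
)

```text
clock: 20.02
eef_pos: [428.1, -288.0, 201.3]
eef_rot: [3.14, 0.574, 2.561]
wrist_force: [0.6, 0.9, 0.0]
finger_gap: 94.1
finger_force: 0.0
```

```bash
python3 st.py; python3 - <<'E'
from cell import camera
from plan import *
import pickle
j,P,R=now();c=camera("wrist");M=np.eye(4);M[:3,:3]=R.as_matrix();M[:3,3]=P;W=np.linalg.inv(M@c["mount"]);c["R"]=W[:3,:3];c["t"]=W[:3,3]
pickle.dump(c,open("wa.pkl","wb"));I=c["image"]
B=proj(c,[470,-315,115])[0];print("exp lid",B,proj(c,[470,-315,0]),R.as_matrix()[:,2])
I=I.copy()
S=np.hstack([cv2.resize(I,(480,360)),cv2.resize(pickle.load(open("scene1.pkl","rb"))["image"][130:330,300:480],(320,360))])
cv2.imwrite("pics/v10.png",S[:,:,::-1])
E
```

```text
clock:20.025 joints:[-0.703 -0.133  2.046  0.11   0.662 -1.761] eef_pos:[ 428.123 -288.027  201.332] eef_rot:[3.14  0.574 2.561] wrist_force:[0.583 0.882 0.034] finger_gap:94.10745538579052
exp lid [319.13 221.86] [[318.97 146.89]] [ 0.45 -0.3  -0.84]
```

View pics/v10.png

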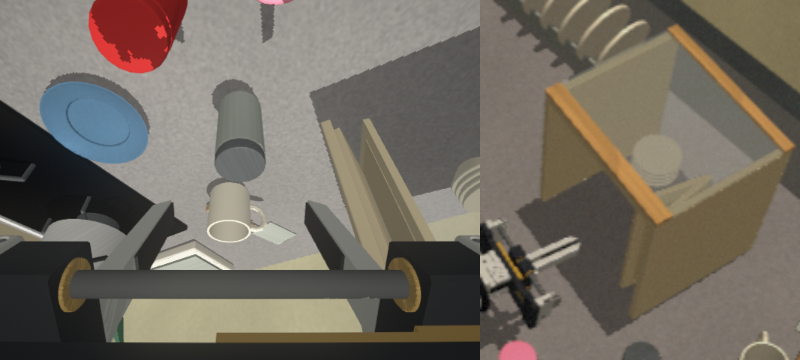

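```bash
python3 - <<'E'
from plan import *
import pickle
c=pickle.load(open("wa.pkl","rb"))
for z in (100,115): print(z,plane(c,(320.7,211.3),z),plane(C["scene"],(390.8,328.7),z),plane(C["side"],(397.7,345.8),z))
V=[(c,(320.7,211.3)),(C["scene"],(390.8,328.7)),(C["side"],(397.7,345.8))]
r=least_squares(lambda X:np.concatenate([proj(k,X)[0]-p for k,p in V]),[470,-315,110]);print(r.x,r.fun)
# rim of base and lid outlines for candidate poses
t=np.linspace(0,2*np.pi,60)
for x,y in((470,-315),(474,-312),(466,-318)):
  o=[]
  for k in V:
    for z in(0,115):
      q=proj(k[0],np.c_[x+31*np.cos(t),y+31*np.sin(t),0*t+z]);o.append([*q.min(0).round(),*q.max(0).round()])
  print(x,y,*o)
E
```

```text
100 [ 472.11 -314.63  100.  ] [ 473.79 -311.43  100.  ] [ 476.33 -311.99  100.  ]
115 [ 459.84 -306.73  115.  ] [ 467.72 -315.06  115.  ] [ 469.15 -320.29  115.  ]
[ 471.89 -313.87  101.31] [ 0.57  0.52  0.18  0.81 -1.08  1.01]
470 -315 [np.float64(291.0), np.float64(121.0), np.float64(347.0), np.float64(169.0)] [np.float64(284.0), np.float64(196.0), np.float64(354.0), np.float64(245.0)] [np.float64(376.0), np.float64(334.0), np.float64(397.0), np.float64(354.0)] [np.float64(380.0), np.float64(318.0), np.float64(402.0), np.float64(338.0)] [np.float64(380.0), np.float64(361.0), np.float64(405.0), np.float64(383.0)] [np.float64(383.0), np.float64(333.0), np.float64(410.0), np.float64(355.0)]
474 -312 [np.float64(295.0), np.float64(123.0), np.float64(351.0), np.float64(171.0)] [np.float64(290.0), np.float64(197.0), np.float64(359.0), np.float64(246.0)] [np.float64(377.0), np.float64(333.0), np.float64(397.0), np.float64(352.0)] [np.float64(381.0), np.float64(317.0), np.float64(403.0), np.float64(337.0)] [np.float64(381.0), np.float64(359.0), np.float64(406.0), np.float64(381.0)] [np.float64(384.0), np.float64(332.0), np.float64(411.0), np.float64(354.0)]
466 -318 [np.float64(286.0), np.float64(120.0), np.float64(343.0), np.float64(168.0)] [np.float64(279.0), np.float64(194.0), np.float64(349.0), np.float64(243.0)] [np.float64(376.0), np.float64(336.0), np.float64(397.0), np.float64(355.0)] [np.float64(380.0), np.float64(320.0), np.float64(402.0), np.float64(340.0)] [np.float64(379.0), np.float64(363.0), np.float64(405.0), np.float64(384.0)] [np.float64(383.0), np.float64(335.0), np.float64(409.0), np.float64(357.0)]
```

move_arm(
  dp=[
    [0, 0, -26],
    [1, 0, -26],
    [12, -8, -23],
    [12, -8, -23],
    [13, -8, -23],
    [13, -8, -24],
    [0, 0, 0],
  ],
  rotation=[
    [0, 0, 0],
    [0, 0, 0],
    [0, 0, 0],
    [0, 0, 0],
    [0, 0, 0],
    [0, 0, 0],
    [0, 0, 0],
  ],
  hand=[1, 1, 1, 1, 1, 1, 1],
)

```text
clock: 20.95
eef_pos: [479.0, -318.4, 54.4]
eef_rot: [3.138, 0.569, 2.56]
wrist_force: [-0.1, -0.4, 0.1]
finger_gap: 93.8
finger_force: 0.0
```

move_arm(
  dp=[
    [0, 0, 0],
    [0, 0, 0],
    [0, 0, 0],
    [0, 0, 0],
    [0, 0, 0],
    [0, 0, 0],
  ],
  rotation=[
    [0, 0, 0],
    [0, 0, 0],
    [0, 0, 0],
    [0, 0, 0],
    [0, 0, 0],
    [0, 0, 0],
  ],
  hand=[0.5, 0.5, 0.5, 0.5, 0.5, 0.5],
  newtons=25,
)

```text
clock: 21.7
eef_pos: [479.3, -320.0, 56.8]
eef_rot: [3.141, 0.575, 2.562]
wrist_force: [-2.6, -0.8, 6.1]
finger_gap: 60.2
finger_force: 24.9
```

```bash
python3 - <<'E'
from plan import *
j,P0,R0=now()
O2=np.array([575.5,-77,0]);LZ=45
P1=P0+[0,0,LZ]
def pl(lx,ly,yaw):
    R=tool(yaw,1.0,1); c=O2+RC.apply([lx,ly,0]); d=R.as_matrix()[:,2]; P=c+19*d; P[2]=P1[2]; return P,R
T=[(P0+[0,0,15],R0),(P0+[0,0,30],R0),(P1,R0)]
S,_=pl(-100,28,CY)
n=8
for k in range(1,n+1):
    t=k/n; T.append((P1+(S-P1)*t,tool(-.575+(CY+.575)*t,1.0,1)))
for lx in(-70,-40,-10,15,35,50,60,65): T.append(pl(lx,28,CY))
x=j
for t in T: s=solve(*t,[x]); x=s[0][0] if s else None; 
print(x)
rows(P0,R0,T)
E
```

```text
[-0.15  0.32  1.8   0.03  0.45 -1.62]
dp [[0, 0, 15], [0, 0, 15], [0, 0, 15], [1, 35, 0], [2, 36, 0], [1, 35, 0], [1, 35, 0], [2, 35, 0], [1, 36, 0], [1, 35, 0]]
rot [[0.0, 0.0, 0.0], [0.0, 0.0, 0.0], [0.0, 0.0, 0.0], [0.0, 0.0, 0.06], [0.0, 0.0, 0.06], [0.0, 0.0, 0.05], [0.0, 0.0, 0.06], [0.0, 0.0, 0.05], [0.0, 0.0, 0.06], [0.0, 0.0, 0.06]]
dp [[2, 35, 0], [30, -4, 0], [29, -3, 0], [30, -4, 0], [25, -3, 0], [20, -3, 0], [15, -2, 0], [9, -1, 0], [5, -1, 0]]
rot [[-0.0, 0.0, 0.05], [-0.0, 0.0, 0.0], [-0.0, 0.0, 0.0], [-0.0, 0.0, 0.0], [-0.0, 0.0, 0.0], [-0.0, 0.0, 0.0], [-0.0, 0.0, 0.0], [-0.0, 0.0, 0.0], [-0.0, 0.0, 0.0]]
max 36.05551275463989 0.06 end [653.33 -59.01 101.84]
```

move_arm(
  dp=[
    [0, 0, 10],
    [0, 0, 20],
    [0, 0, 15],
    [1, 20, 0],
    [2, 35, 0],
    [1, 35, 0],
    [1, 35, 0],
    [2, 35, 0],
    [1, 36, 0],
    [1, 35, 0],
  ],
  rotation=[
    [0, 0, 0],
    [0, 0, 0],
    [0, 0, 0],
    [0, 0, 0.06],
    [0, 0, 0.06],
    [0, 0, 0.05],
    [0, 0, 0.06],
    [0, 0, 0.05],
    [0, 0, 0.06],
    [0, 0, 0.06],
  ],
  hand=[0.5, 0.5, 0.5, 0.5, 0.5, 0.5, 0.5, 0.5, 0.5, 0.5],
  newtons=30,
)

```text
clock: 22.95
eef_pos: [487.4, -87.3, 101.1]
eef_rot: [3.14, 0.572, 2.964]
wrist_force: [0.5, 0.2, -3.0]
finger_gap: 60.4
finger_force: 29.8
```

move_arm(
  dp=[
    [2, 35, 0],
    [0, 16, 0],
    [0, 0, 0],
  ],
  rotation=[
    [0, 0, 0.05],
    [0, 0, 0],
    [0, 0, 0],
  ],
  hand=[0.5, 0.5, 0.5],
)

```text
clock: 23.32
eef_pos: [489.6, -36.7, 101.1]
eef_rot: [3.141, 0.572, 3.014]
wrist_force: [-0.9, -0.3, -3.0]
finger_gap: 60.4
finger_force: 29.8
```

```bash
python3 st.py; python3 - <<'E'
from plan import *
from cell import camera
import pickle
j,P,R=now();d=R.as_matrix()[:,2];print(d,"local can",RC.inv().apply(P-19*d-np.array([575.5,-77,0])))
for n in("scene","side"):
    c=camera(n);pickle.dump(c,open(n+"2.pkl","wb"))
    # canister dark-lid location check: project
    print(n,proj(c,P-19*d+[0,0,115-72]),proj(c,P-19*d+[0,0,-72]))
# is something left at old place?
for n,uv in(("scene",(388,338)),("side",(397,360))):
    I=pickle.load(open(n+"2.pkl","rb"))["image"];print(n,I[uv[1]-2:uv[1]+3,uv[0]-2:uv[0]+3].mean((0,1)),C[n]["image"][uv[1]-2:uv[1]+3,uv[0]-2:uv[0]+3].mean((0,1)))
E
```

```text
clock:23.325 joints:[-0.161 -0.034  2.222  0.051  0.383 -1.647] eef_pos:[489.599 -36.714 101.131] eef_rot:[3.141 0.572 3.014] wrist_force:[-0.925 -0.274 -2.984] finger_gap:60.383616957094375
[ 0.54 -0.07 -0.84] local can [-100.63   28.97  117.1 ]
scene [[329.35 253.31]] [[328.46 272.65]]
side [[340.69 254.72]] [[340.26 284.53]]
scene [125.16 115.6  107.8 ] [62.84 63.6  60.04]
side [162.08 156.24 154.12] [104.6  105.68 101.52]
```

move_arm(
  dp=[
    [15, -2, 0],
    [30, -4, 0],
    [30, -4, 0],
    [30, -4, 0],
    [25, -3, 0],
    [18, -2, 0],
    [12, -2, 0],
    [5, 0, 0],
    [0, 0, 0],
  ],
  rotation=[
    [0, 0, 0],
    [0, 0, 0],
    [0, 0, 0],
    [0, 0, 0],
    [0, 0, 0],
    [0, 0, 0],
    [0, 0, 0],
    [0, 0, 0],
    [0, 0, 0],
  ],
  hand=[0.5, 0.5, 0.5, 0.5, 0.5, 0.5, 0.5, 0.5, 0.5],
)

```text
clock: 24.55
eef_pos: [654.9, -58.8, 101.0]
eef_rot: [3.141, 0.573, 3.012]
wrist_force: [-0.3, 0.1, -3.5]
finger_gap: 60.1
finger_force: 29.8
```

move_arm(
  dp=[
    [0, 0, -12],
    [0, 0, -12],
    [0, 0, -8],
    [0, 0, -5],
    [0, 0, -4],
    [0, 0, -2],
    [0, 0, 0],
  ],
  rotation=[
    [0, 0, 0],
    [0, 0, 0],
    [0, 0, 0],
    [0, 0, 0],
    [0, 0, 0],
    [0, 0, 0],
    [0, 0, 0],
  ],
  hand=[0.5, 0.5, 0.5, 0.5, 0.5, 0.5, 0.5],
)

```text
clock: 25.42
eef_pos: [655.1, -58.6, 58.3]
eef_rot: [3.141, 0.574, 3.012]
wrist_force: [-0.1, 0.1, -2.4]
finger_gap: 60.2
finger_force: 29.8
```

move_arm(
  dp=[
    [0, 0, -1],
    [0, 0, -1],
    [0, 0, 0],
  ],
  rotation=[
    [0, 0, 0],
    [0, 0, 0],
    [0, 0, 0],
  ],
  hand=[0.5, 0.5, 0.5],
)

```text
clock: 25.8
eef_pos: [655.5, -58.8, 57.0]
eef_rot: [3.141, 0.575, 3.012]
wrist_force: [-1.5, -0.6, 3.2]
finger_gap: 60.4
finger_force: 29.9
```

Touching down (the force has turned upward). Releasing.

move_arm(
  dp=[
    [0, 0, 0],
    [0, 0, 0],
    [0, 0, 0],
    [0, 0, 0],
    [0, 0, 0],
  ],
  rotation=[
    [0, 0, 0],
    [0, 0, 0],
    [0, 0, 0],
    [0, 0, 0],
    [0, 0, 0],
  ],
  hand=[0.75, 0.85, 0.95, 0.95, 0.95],
)

```text
clock: 26.42
eef_pos: [655.0, -58.6, 56.2]
eef_rot: [3.141, 0.573, 3.012]
wrist_force: [-0.4, -0.9, 0.5]
finger_gap: 89.4
finger_force: 0.0
```

move_arm(
  dp=[
    [-8, 1, 12],
    [-12, 2, 18],
    [-14, 2, 22],
    [-16, 2, 22],
    [-30, 4, 10],
    [-40, 5, 0],
    [-45, 6, 0],
    [-30, 4, 0],
    [0, 0, 0],
  ],
  rotation=[
    [0, 0, 0],
    [0, 0, 0],
    [0, 0, 0],
    [0, 0, 0],
    [0, 0, 0],
    [0, 0, 0],
    [0, 0, 0],
    [0, 0, 0],
    [0, 0, 0],
  ],
  hand=[0.95, 0.95, 0.95, 0.95, 0.95, 0.95, 0.95, 0.95, 0.95],
)

```text
clock: 27.55
eef_pos: [458.8, -32.4, 141.1]
eef_rot: [3.141, 0.575, 3.012]
wrist_force: [0.3, -0.0, 0.0]
finger_gap: 89.5
finger_force: 0.0
```

```bash
python3 st.py; python3 - <<'E'
from plan import *
from cell import camera
import pickle
O2=np.array([575.5,-77,0])
t=np.linspace(0,2*np.pi,40)
for n in("scene","side"):
    c=camera(n);cv2.imwrite(f"pics/{n}3.png",c["image"][:,:,::-1])
    a=pickle.load(open(n+"1.pkl","rb"))["image"].astype(int);D=np.abs(c["image"].astype(int)-a).sum(2)>60
    # expected silhouette
    X=O2+RC.apply([65,28,0]);q=np.vstack([proj(c,np.c_[X[0]+31*np.cos(t),X[1]+31*np.sin(t),0*t+z]) for z in(0,115)])
    m=cv2.fillConvexPoly(np.zeros((480,640),np.uint8),cv2.convexHull(q.astype(np.int32)),1)
    k=cv2.connectedComponentsWithStats((D).astype(np.uint8))
    print(n,"exp bbox",q.min(0),q.max(0),"frac changed inside",D[m>0].mean(),[tuple(s) for s in k[2][1:] if s[4]>60])
    for y in(-105,-90,-60,-30,60,90):
        u,v=proj(c,O2+RC.apply([14,y,40]))[0].round().astype(int);print(y,c["image"][v,u],a[v,u],end=" ")
    print()
E
```

```text
clock:27.55 joints:[-0.163 -0.194  2.25   0.039  0.511 -1.633] eef_pos:[458.815 -32.429 141.104] eef_rot:[3.141 0.575 3.012] wrist_force:[ 0.301 -0.037  0.003] finger_gap:89.52232496955283
scene exp bbox [360.73 228.77] [383.28 264.28] frac changed inside 0.3126801152737752 [(np.int32(28), np.int32(132), np.int32(216), np.int32(293), np.int32(25242)), (np.int32(185), np.int32(212), np.int32(172), np.int32(167), np.int32(9485)), (np.int32(364), np.int32(230), np.int32(19), np.int32(18), np.int32(217)), (np.int32(187), np.int32(320), np.int32(17), np.int32(20), np.int32(155)), (np.int32(372), np.int32(320), np.int32(30), np.int32(38), np.int32(788)), (np.int32(190), np.int32(332), np.int32(23), np.int32(13), np.int32(116)), (np.int32(191), np.int32(356), np.int32(23), np.int32(11), np.int32(80)), (np.int32(213), np.int32(380), np.int32(11), np.int32(16), np.int32(82)), (np.int32(164), np.int32(398), np.int32(13), np.int32(19), np.int32(111))]
-105 [104  89  70] [106  92  68] -90 [105  92  66] [107  96  72] -60 [72 67 66] [74 67 62] -30 [72 68 62] [72 68 61] 60 [73 66 63] [72 68 62] 90 
[... 351 characters left out ...]
np.int32(302), np.int32(21), np.int32(12), np.int32(65)), (np.int32(64), np.int32(305), np.int32(118), np.int32(97), np.int32(5285)), (np.int32(213), np.int32(326), np.int32(89), np.int32(45), np.int32(1308)), (np.int32(375), np.int32(335), np.int32(36), np.int32(51), np.int32(1252)), (np.int32(196), np.int32(349), np.int32(23), np.int32(27), np.int32(346)), (np.int32(178), np.int32(378), np.int32(10), np.int32(12), np.int32(86)), (np.int32(123), np.int32(383), np.int32(29), np.int32(23), np.int32(181))]
-105 [163 151 128] [170 158 136] -90 [112 106  95] [118 110  97] -60 [100  95  97] [111 107 105] -30 [103  99  97] [110 107 105] 60 [100  96  94] [107 102 102] 90 [105 100 100] [110 104 103]
```

```bash
python3 -c "
from cell import manip
print(manip.sign_off())"
```

```text
the job is handed in; nothing more can be done
None
```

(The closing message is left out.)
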